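Charge the milling jar from the spouted pan

ROBOT

A 6-joint arm with a two-finger parallel gripper is mounted at the origin on a cart in front of the work surface, level with it; the furniture and walls round the work are solid. World frame = base frame: x ahead of the robot, y to its left, z up, the work surface at z = 0. Lengths are in m, angles in degrees, forces in N, time in s.
With the tool pointing down it reaches from about 0.4 to 0.825 m from the base axis. Payload 7 kg.
Tool frame: the origin (TCP) lies midway between the tips of the shut fingers; the grasp point (between the pads) lies 19 mm behind it; z points along the fingers, y is the direction in which the jaws open and shut (so a half turn about z gives the same grasp; the last joint's range is limited). The gripper opens to 88 mm and grips with 3 to 60 N. Pads are 19 mm wide; open, the fingers measure 130 mm over their backs; the gripper's body (78 mm by 193 mm) begins 47 mm behind the grasp point.
Start: joints at [-53.967, 20.546, 0.682, 0, -70.136, -16.507], TCP at [0.226, -0.636, 0.227] pointing down, gripper open.
Joint ranges: [-176.03, 176.03], [-82.01, 121.73], [-58.28, 71.71], [-173.87, 95.51], [-174.79, -0.11], [-173.66, 173.66]. Speed limits (degrees/s): [136.94, 136.94, 172.46, 180, 180, 180].

INTERFACE

Orientations are given as [roll, pitch, yaw] about the fixed x, y, z axes, in that order (R = Rz(yaw) Ry(pitch) Rx(roll)).
In Python, from plant import get_state, capture, close_job gives the robot as it stands.
- The arm moves only by the tool apply_moves, never from a script. Its argument "commands" is a list of rows, each an object with "grip": the opening, from 0 (shut) to 1 (fully open); "dp": the shift along the tool's x, y, z in mm, a list of three; "yaw": the turn about the tool's z in rad. A call has 1 to 12 rows; each row is the pose to reach, as a shift and turn from the pose commanded when the call began, along the tool's axes at that moment; what a row does not reach only later rows make up. A row lasts 1/8 s, in which the tool goes at most 62.5 mm and 10.7 degrees, less where a joint would pass 70% of its speed; a pose out of reach is approached as far as the arm can. A call with a gripper value outside its range is refused whole. The fingers move at their own pace and stop on an object; "newtons" is the grip in N (left out, the last holds). Time passes only in rows, so rows that repeat a pose let the fingers close. It gives the time, the measured TCP pose, the force and the opening at its end, in the units of the state.
- get_state(): the state, without advancing time (a new reading comes with each control period).
- capture(name): name is "scene" or "top" or "wrist"; returns a dict with "color" (480x640x3 uint8, red, green, blue), "camera_matrix" (3x3 intrinsics, pixels), "xyz" and "rotation" of the camera in the world; the wrist camera has in their place "T_tool_cam" (4x4, takes a point from camera to tool coordinates, whose origin is the TCP and whose axes are the flange's). Camera axes: x right, y up, looking along -z (the intrinsics and any distortion apply to the point x, -y, -z); pixel columns grow to the right and rows downward; lengths in m; the calibration is good to about 2 mm. A picture is of the moment at which its call begins: read the wrist's pose just before it. There is no depth.
- close_job(): hands the job in, once; it reports no verdict.
The state is a dict: "time_s": time; "joints": joint angles; "qd": joint speeds; "joint_torque": joint torques, N m; "tcp_pos": TCP position; "eef_rot": TCP orientation; "contact_force": force on the tool from outside, world axes, zero at the start; "moment": the same for the moment, N m; "gripper_width": finger opening in m.
Only numpy, scipy, OpenCV 4.12 (cv2) and the standard library are available. Lean on these libraries where they do the work, as an engineer would, in place of code of your own. Each camera call takes 0.05 s, during which the arm holds its last target.

TASK

Pick up the steel charging pan by its upright grip and, keeping it level, rest the lip of its spout gently just inside the narrow mouth of the milling jar, touching the neck. Only then tilt it, with the lip staying in the mouth, so that all three steel balls run into the jar and none is spilled; level the pan again before lifting it out, then set it down flat on the worktop clear of the jar and let go. Leave the jar standing where it is and leave the vial, the flask and the measuring cylinder alone.

Things in the scene. Friction and masses are not known exactly. Their poses are not given: they have to be found in the camera images.
- pan: Loose steel charging pan, 0.22 kg. Origin: centre of its underside; +x along the spout, z up. Foot plate x -41..25 mm, 44 mm wide. On it a straight trough, 18 mm wide inside, 23 outside, walls 30 mm high, floor top at z = 5 mm; a ramp (x 25..60 mm, up to z = 15 mm, 16 degrees) keeps the balls in while level and leads to the spout (x 60..91 mm). Tilted 40 degrees spout down, the balls roll out.
- pan_grip (a point): Centre of the pan's upright blue grip, a block 14 mm thick (along the pan's x), 36 mm wide (y) and 42 mm high (z), at pan (-36, 0, 61) mm, nothing above it; it stands behind the trough, 10 mm above its walls. A big bench instrument stands beyond, at least 60 mm from it. Axes as the pan's.
- pan_lip (a point): Lowest point of the round lip turned down at the spout's end, at mid width, at pan (90, 0, 10.5) mm, 1.5 mm below the spout's flat underside (z = 12 mm). The spout is 23 mm wide outside, 18 mm inside, its walls up to z = 25 mm. Axes as the pan's.
- jar: Loose round steel milling jar, 0.76 kg, origin at the centre of its underside, z up. Body 62 mm in diameter, 53 mm high, floor 6 mm thick. In its top a white neck sleeve, flange 54 mm across, round opening 38 mm. The neck is preset, too stiff to move in use: its top stands anywhere from 70 to 82 mm above the jar's underside; this is not measured: find it by touch or sight.
- ball_1_center (a point): Centre of a loose steel ball of 14 mm diameter, 11 g, lying in the pan's trough.
- ball_2_center (a point): Centre of a loose steel ball of 14 mm diameter, 11 g, lying in the pan's trough.
- ball_3_center (a point): Centre of a loose steel ball of 14 mm diameter, 11 g, lying in the pan's trough.
- vial: Bystander: loose clear vial with black cap, 24 mm diameter, 56 mm high; origin at the centre of its underside.
- flask: Bystander: loose glass flask with green stopper, 66 mm diameter, 174 mm high; origin at the centre of its underside.
- cylinder: Bystander: loose glass measuring cylinder on a blue foot 52 x 60 mm, 176 mm high; origin at the centre of its underside.
There are look-alikes about, which are no part of the job. What is shaped like the jar but blue or pink is not meant.

How it is judged:
By the outcome, as a careful person would: the job done as asked, in the order asked, and still so for the second after the job is handed in, with the robot touching nothing.
It also fails if it takes over 59 s, if anything falls off the work surface, if the arm or the gripper's body presses on something with over 40 N, if the wrist force passes 120 N, or if a joint passes its speed limit or range.

## Working session

There is one attempt and no reset: what is moved stays moved. The work goes in short steps, Python scripts to look and compute and a tool call to move; the robot and the scene stay as the last step left them, time stands still between calls to the robot, and variables do not carry over. Pictures are saved under pics/ and viewed, and the job is handed in when it is done.

Besides the shell and the picture viewer there is one more tool, called after ">>>" by a JSON object that holds its "op" and its "data", one argument or row to a line. apply_moves: Moves the arm, as the interface text tells. Its arguments: {"type":"object","properties":{"commands":{"type":"array","items":{"type":"object","properties":{"grip":{"type":"number"},"dp":{"type":"array","items":{"type":"number"}},"yaw":{"type":"number"}}}},"newtons":{"type":"number"}},"required":["commands"]}

```bash
ls; mkdir -p pics; python3 - <<'E'
from plant import get_state,capture
import cv2
s=get_state();print(s)
for n in ["scene","top","wrist"]:
    c=capture(n);cv2.imwrite(f"pics/{n}0.png",c["color"][:,:,::-1])
    print(n,{k:v for k,v in c.items() if k!="color"})
E
```

```text
pics
{'time_s': 0.0, 'joints': array([-5.39671038e+01,  2.05923932e+01,  6.33709097e-01, -1.91513602e-02,
       -7.01358120e+01, -1.65081178e+01]), 'qd': array([ 0.00502397,  0.03508199,  0.05095541,  0.05691873, -0.04480108,
       -0.0061605 ]), 'joint_torque': array([-3.66342128e-04, -5.82713699e+01,  2.93048483e+01,  6.99690118e+00,
        6.88182103e-03, -1.54354439e-04]), 'tcp_pos': array([ 0.22541453, -0.63573218,  0.22561443]), 'eef_rot': array([ 1.79904283e+02, -9.59235600e-03, -1.60481736e+02]), 'contact_force': array([-0.48975764, -0.25936347, -0.55745311]), 'moment': array([0.08348869, 0.01675475, 0.01137023]), 'gripper_width': 0.08725952905066503}
scene {'camera_matrix': array([[552.70307951,   0.        , 314.14258752],
       [  0.        , 552.70307951, 237.34336242],
       [  0.        ,   0.        ,   1.        ]]), 'xyz': array([-0.0204644 ,  0.56631916,  0.75113838]), 'rotation': array([  50.73629914,   -0.19594132, -136.06548182])}
top {'camera_matrix': array([[522.50656776,   0.        , 324.05177041],
       [  0.        , 522.50656776, 237.01774731],
       [  0.        ,   0.        ,   1.        ]]), 'xyz': array([ 0.35443232, -0.00245567,  1.12830398]), 'rotation': array([  8.44259854,   0.86913012, -91.64690804])}
wrist {'camera_matrix': array([[373.03167759,   0.        , 322.02048737],
       [  0.        , 373.03167759, 235.58539927],
       [  0.        ,   0.        ,   1.        ]]), 'T_tool_cam': array([[-3.65444937e-04,  9.53072761e-01,  3.02741107e-01,
         8.27204988e-02],
       [ 9.99999564e-01,  8.83156485e-05,  9.29089350e-04,
         1.31375724e-04],
       [ 8.58752975e-04,  3.02741315e-01, -9.53072379e-01,
        -1.58616313e-01],
       [ 0.00000000e+00,  0.00000000e+00,  0.00000000e+00,
         1.00000000e+00]])}
```

View pics/scene0.png

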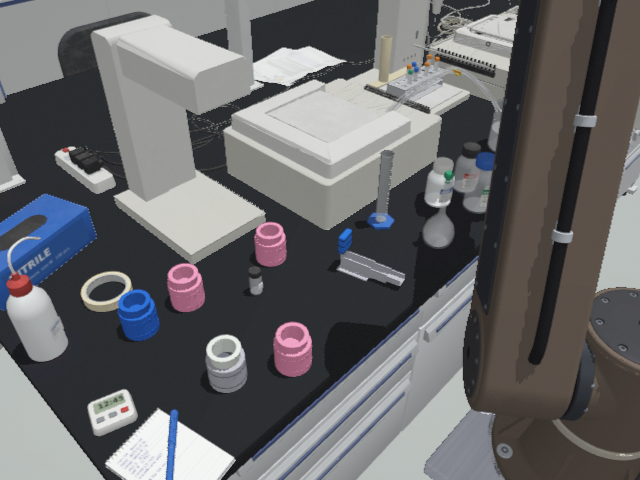

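View pics/top0.png

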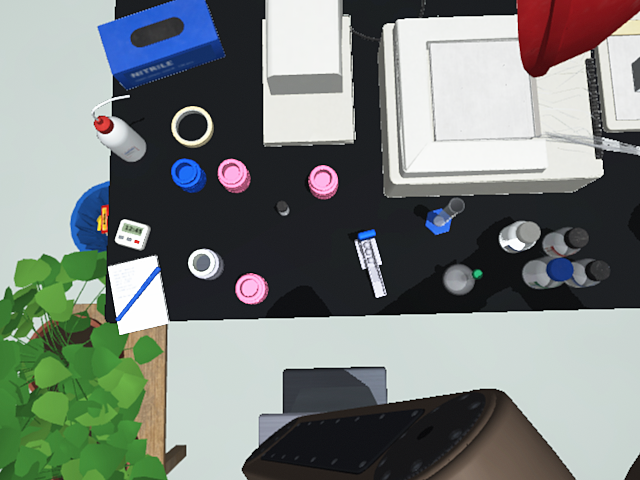

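View pics/wrist0.png

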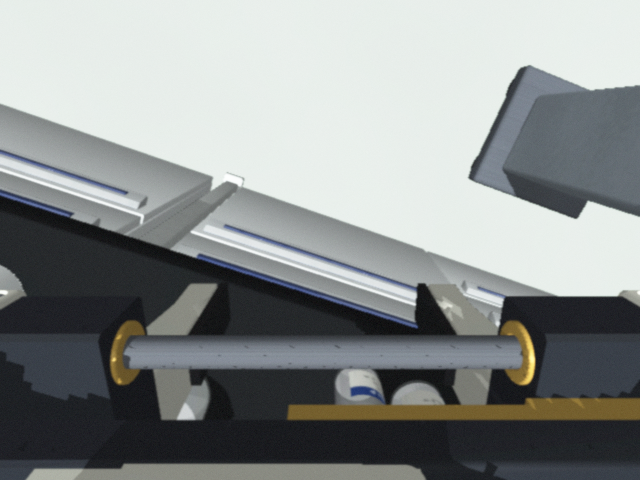

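The wanted pan is in the scene view at about (370,263), with its blue grip at (345,240); in the top view the grip is at (366,234) and the spout end at (377,295). Things shaped like the jar, by scene pixel: white/steel (226,363), pink (185,288), (270,244) and (292,349), blue (138,315). I choose the white/steel one, which is at (205,264) in the top view. Next are close crops.

```bash
python3 - <<'E'
import cv2,numpy as np
s=cv2.imread("pics/scene0.png");t=cv2.imread("pics/top0.png")
def crop(im,x,y,w,h,k): return cv2.resize(im[y:y+h,x:x+w],None,fx=k,fy=k,interpolation=cv2.INTER_CUBIC)
a=crop(s,325,220,90,70,4);b=crop(s,190,325,90,70,4)
c=crop(t,335,220,90,85,4)[:280*2];d=crop(t,180,230,90,85,4)
cv2.imwrite("pics/crop1.png",np.vstack([np.hstack([a,b])]))
cv2.imwrite("pics/crop2.png",np.hstack([c,d]))
E
```

```text
(no output)
```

View pics/crop1.png

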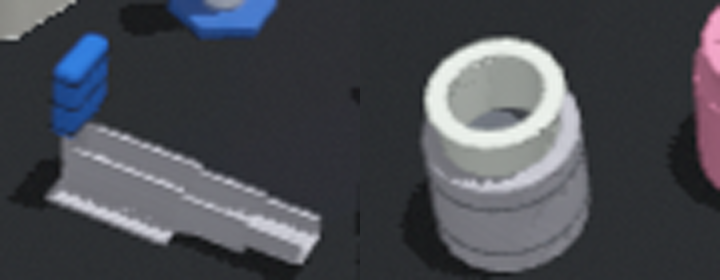

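View pics/crop2.png

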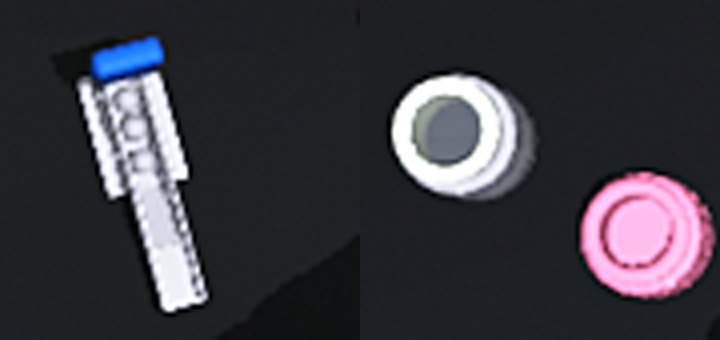

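```bash
cat > h.py <<'E'
import numpy as np,cv2
from scipy.spatial.transform import Rotation as R
from scipy.optimize import least_squares
C={'scene':(np.array([[552.70307951,0,314.14258752],[0,552.70307951,237.34336242],[0,0,1]]),np.array([-0.0204644,0.56631916,0.75113838]),[50.73629914,-0.19594132,-136.06548182]),
'top':(np.array([[522.50656776,0,324.05177041],[0,522.50656776,237.01774731],[0,0,1]]),np.array([0.35443232,-0.00245567,1.12830398]),[8.44259854,0.86913012,-91.64690804])}
def proj(n,P):
    K,t,r=C[n];M=R.from_euler('xyz',r,degrees=True).as_matrix()
    p=(np.atleast_2d(P)-t)@M; p=p*[1,-1,-1]; q=p@K.T; return q[:,:2]/q[:,2:]
def tri(a,b,x0=(.5,0,.05)):
    f=lambda X:np.r_[proj('scene',X)[0]-a,proj('top',X)[0]-b]
    r=least_squares(f,x0);return r.x,r.fun
E
python3 - <<'E'
from h import *
print('jar ring',tri((224,348.3),(203.2,263.5)))
# blue grip top: crop scene centre of top
print('grip',tri((325+85/4,220+60/4),(335+128/4,220+57/4)))
print('liptop',tri((325+308/4,220+240/4),(335+187/4,220+305/4)))
for z in(0,.05,.08):
  f=lambda uv:least_squares(lambda p:proj('top',[p[0],p[1],z])[0]-uv,(.4,0)).x.round(4)
  print(z,'vial',f((283,209)),'cyl foot',f((438,222)),'pink1',f((252,289)),'pink2',f((323,182)),'blue',f((188,175)),'flask',f((459,279)),'edge',f((400,316)),'instr',f((382,193)))
E
```

```text
jar ring (array([0.46674235, 0.25880389, 0.06874274]), array([ 0.77746622,  0.17248105, -0.69388081, -0.77356275]))
grip (array([ 0.51321079, -0.07932907,  0.074708  ]), array([-0.56591281, -0.0871211 ,  0.36570793,  0.47582349]))
liptop (array([ 0.39039727, -0.10817781,  0.01562199]), array([ 0.35344536,  0.03895544, -0.22301871, -0.32204264]))
0 vial [0.5875 0.0985] cyl foot [ 0.5478 -0.24  ] pink1 [0.4139 0.1684] pink2 [0.6457 0.0086] blue [0.6716 0.3093] flask [ 0.4222 -0.2775] edge [ 0.3473 -0.147 ] instr [ 0.6166 -0.1208]
0.05 vial [0.5772 0.094 ] cyl foot [ 0.5392 -0.2295] pink1 [0.4113 0.1608] pink2 [0.6328 0.0081] blue [0.6576 0.2955] flask [ 0.4192 -0.2653] edge [ 0.3476 -0.1406] instr [ 0.6049 -0.1156]
0.08 vial [0.571  0.0913] cyl foot [ 0.5341 -0.2232] pink1 [0.4097 0.1563] pink2 [0.6251 0.0078] blue [0.6491 0.2872] flask [ 0.4174 -0.258 ] edge [ 0.3478 -0.1368] instr [ 0.598  -0.1124]
```

```bash
cat >> h.py <<'E'
def plan(s,tgt,yaw=None):
    """dp mm in tool axes and yaw rad to go to world tgt"""
    Rm=R.from_euler('xyz',s['eef_rot'],degrees=True).as_matrix()
    d=Rm.T@(np.array(tgt)-s['tcp_pos'])*1000
    out=[d.round(1)]
    if yaw is not None:
        dy=(yaw-s['eef_rot'][2]+180)%360-180
        out.append(round(float(np.radians(-dy)),4))
    return out
E
python3 - <<'E'
from h import *
from plant import get_state
s=get_state()
print(plan(s,[.46,-.095,.24],-166.6))
for z in(0,.08):
  f=lambda uv:least_squares(lambda p:proj('top',[p[0],p[1],z])[0]-uv,(.4,0)).x.round(4)
  print(z,'pink3',f((234,175)),'timer',f((132,233)))
E
```

```text
[array([-401.8,  431.4,  -13.7]), 0.1068]
0 pink3 [0.6682 0.2064] timer [0.5444 0.4316]
0.08 pink3 [0.646  0.1916] timer [0.5309 0.4008]
```

>>> {"op": "apply_moves", "data": {
  "commands": [
    {"dp": [-100, 108, -13], "yaw": 0.03, "grip": 1},
    {"dp": [-200, 216, -13], "yaw": 0.06, "grip": 1},
    {"dp": [-300, 324, -13], "yaw": 0.1, "grip": 1},
    {"dp": [-402, 431, -13], "yaw": 0.107, "grip": 1},
    {"dp": [-402, 431, -13], "yaw": 0.107, "grip": 1},
    {"dp": [-402, 431, -13], "yaw": 0.107, "grip": 1},
    {"dp": [-402, 431, -13], "yaw": 0.107, "grip": 1},
    {"dp": [-402, 431, -13], "yaw": 0.107, "grip": 1},
    {"dp": [-402, 431, -13], "yaw": 0.107, "grip": 1},
    {"dp": [-402, 431, -13], "yaw": 0.107, "grip": 1},
    {"dp": [-402, 431, -13], "yaw": 0.107, "grip": 1}
  ]
}}

```text
time_s: 1.52
tcp_pos: [0.4609, -0.0938, 0.2394]
eef_rot: [180.0, -0.0, -166.4]
contact_force: [-0.6, -1.1, -0.2]
gripper_width: 0.0876
```

```bash
python3 - <<'E'
from plant import get_state,capture
import cv2,pickle
s=get_state();print(s['time_s'],s['tcp_pos'],s['eef_rot'],s['contact_force'])
c=capture("wrist");cv2.imwrite("pics/w1.png",c["color"][:,:,::-1]);pickle.dump((s,c),open("w1.pkl","wb"))
E
```

```text
1.525 [ 0.46094713 -0.09383159  0.2393772 ] [ 1.79991715e+02 -1.44625013e-02 -1.66424517e+02] [-0.60999371 -1.11691536 -0.16230158]
```

View pics/w1.png

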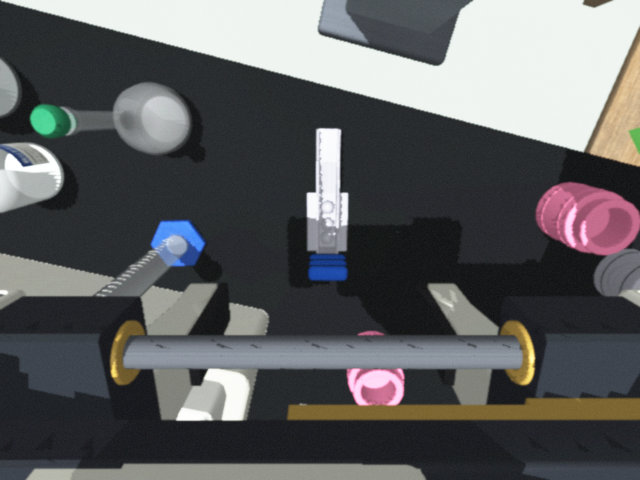

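The pan stands upright in the picture: spout end at (328,129), blue grip at (328,267). I'll zoom in for its corners.

```bash
python3 - <<'E'
import cv2
im=cv2.imread("pics/w1.png")
cv2.imwrite("pics/w1z.png",cv2.resize(im[120:290,290:370],None,fx=3.5*1,fy=3.5,interpolation=cv2.INTER_CUBIC))
E
```

```text
(no output)
```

View pics/w1z.png

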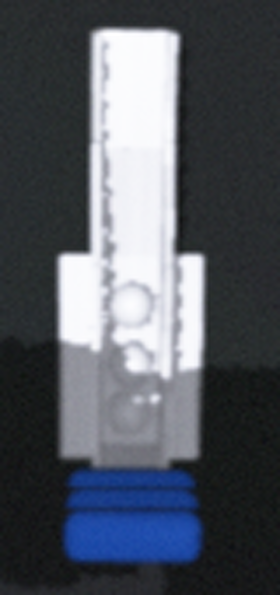

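```bash
cat >> h.py <<'E'
def wproj(s,c,P):
    Rm=R.from_euler('xyz',s['eef_rot'],degrees=True).as_matrix()
    pt=(np.atleast_2d(P)-s['tcp_pos'])@Rm
    T=c['T_tool_cam'];p=(pt-T[:3,3])@T[:3,:3]*[1,-1,-1]
    q=p@c['camera_matrix'].T;return q[:,:2]/q[:,2:]
E
python3 - <<'E'
from h import *
import pickle
s,c=pickle.load(open('w1.pkl','rb'))
M=np.array([[-43,18,82],[-43,-18,82],[91,11.5,25],[91,-11.5,25],[25,22,3],[25,-22,3],[-41,22,3],[-41,-22,3]])/1e3
U=np.array([[64,562],[202,562],[92,30],[180,32],[58,254],[205,254],[58,458],[202,458]])/3.5+[290,120]
def tf(p,M=M):
    a=p[3];return np.c_[p[0]+np.cos(a)*M[:,0]-np.sin(a)*M[:,1],p[1]+np.sin(a)*M[:,0]+np.cos(a)*M[:,1],p[2]+M[:,2]]
r=least_squares(lambda p:(wproj(s,c,tf(p))-U).ravel(),[.47,-.09,0,np.radians(-166.5)])
print(r.x,np.degrees(r.x[3]));print(r.fun.reshape(-1,2).round(1))
p=r.x
print('grip',tf(p,np.array([[-36,0,61]])/1e3),'lip',tf(p,np.array([[90,0,10.5]])/1e3))
print(proj('scene',tf(p)).round(1),proj('top',tf(p)).round(1))
E
```

```text
[ 4.78127900e-01 -8.38597535e-02 -6.91182603e-05 -2.91141271e+00] -166.8116605983299
[[ 0.3  0.6]
 [-0.2  0.9]
 [ 0.5  0.2]
 [-0.7 -0.2]
 [ 0.6 -0.4]
 [-0.3 -0.2]
 [ 0.9 -0.7]
 [-1.1 -0.5]]
grip [[ 0.51317841 -0.07564626  0.06093088]] lip [[ 0.39050162 -0.1043935   0.01043088]]
[[345.8 226.8]
 [336.9 236.7]
 [404.5 274.1]
 [399.6 281.2]
 [375.1 267.5]
 [365.2 280.5]
 [346.  256.3]
 [335.6 268.8]] [[373.4 228.7]
 [356.3 233.2]
 [385.6 294.8]
 [375.  297.7]
 [380.9 264.2]
 [361.2 269.5]
 [372.6 235. ]
 [353.1 240.2]]
```

```bash
python3 - <<'E'
from h import *
from plant import get_state
s=get_state()
print(plan(s,[.5132,-.0756,.100],-166.8),plan(s,[.5132,-.0756,.034],-166.8))
E
```

```text
[array([-55.9,   6.3, 139.3]), 0.0055] [array([-55.9,   6.3, 205.3]), 0.0055]
```

>>> {"op": "apply_moves", "data": {
  "commands": [
    {"dp": [-50, 6, 30], "yaw": 0.006, "grip": 1},
    {"dp": [-56, 6.3, 80], "yaw": 0.006, "grip": 1},
    {"dp": [-56, 6.3, 120], "yaw": 0.006, "grip": 1},
    {"dp": [-56, 6.3, 145], "yaw": 0.006, "grip": 1},
    {"dp": [-56, 6.3, 170], "yaw": 0.006, "grip": 1},
    {"dp": [-56, 6.3, 190], "yaw": 0.006, "grip": 1},
    {"dp": [-56, 6.3, 205], "yaw": 0.006, "grip": 1},
    {"dp": [-56, 6.3, 205], "yaw": 0.006, "grip": 1},
    {"dp": [-56, 6.3, 205], "yaw": 0.006, "grip": 1}
  ]
}}

```text
time_s: 2.7
tcp_pos: [0.5139, -0.0767, 0.0352]
eef_rot: [-180.0, 0.0, -167.0]
contact_force: [-0.7, -0.3, -0.2]
gripper_width: 0.0877
```

```bash
python3 - <<'E'
from plant import get_state,capture
import cv2,pickle
s=get_state();print(s['time_s'],s['tcp_pos'],s['eef_rot'],s['contact_force'])
c=capture("wrist");cv2.imwrite("pics/w2.png",c["color"][:,:,::-1]);pickle.dump((s,c),open("w2.pkl","wb"))
E
```

```text
2.7 [ 0.51385839 -0.0767123   0.03518704] [-1.79989061e+02  4.53212097e-02 -1.66956037e+02] [-0.73816776 -0.29830608 -0.16816259]
```

View pics/w2.png

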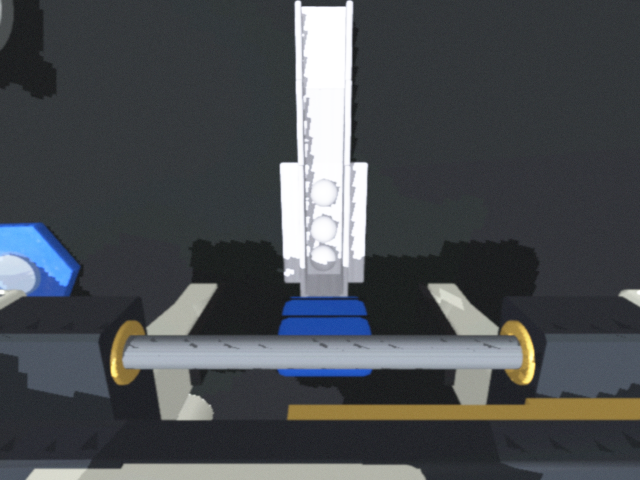

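The block, x 279–371, is centred between the fingers. I'll close on it.

>>> {"op": "apply_moves", "data": {
  "commands": [
    {"dp": [0, 0, 0], "yaw": 0, "grip": 0.5},
    {"dp": [0, 0, 0], "yaw": 0, "grip": 0.42},
    {"dp": [0, 0, 0], "yaw": 0, "grip": 0.3},
    {"dp": [0, 0, 0], "yaw": 0, "grip": 0.2},
    {"dp": [0, 0, 0], "yaw": 0, "grip": 0.2},
    {"dp": [0, 0, 0], "yaw": 0, "grip": 0.2}
  ],
  "newtons": 20
}}

```text
time_s: 3.5
tcp_pos: [0.5135, -0.0764, 0.0345]
eef_rot: [180.0, 0.0, -166.9]
contact_force: [0.3, 0.5, 0.3]
gripper_width: 0.0362
```

>>> {"op": "apply_moves", "data": {
  "commands": [
    {"dp": [0, 0, 0], "yaw": 0, "grip": 0.2},
    {"dp": [0, 0, 0], "yaw": 0, "grip": 0.2},
    {"dp": [0, 0, 0], "yaw": 0, "grip": 0.2},
    {"dp": [0, 0, -3], "yaw": 0, "grip": 0.2},
    {"dp": [0, 0, -7], "yaw": 0, "grip": 0.2},
    {"dp": [0, 0, -11], "yaw": 0, "grip": 0.2},
    {"dp": [0, 0, -15], "yaw": 0, "grip": 0.2},
    {"dp": [0, 0, -15], "yaw": 0, "grip": 0.2},
    {"dp": [0, 0, -15], "yaw": 0, "grip": 0.2}
  ],
  "newtons": 60
}}

```text
time_s: 4.62
tcp_pos: [0.5133, -0.0765, 0.0495]
eef_rot: [180.0, -0.0, -167.0]
contact_force: [0.2, 0.2, -2.3]
gripper_width: 0.0356
```

```bash
python3 - <<'E'
from plant import get_state,capture
import cv2,pickle,numpy as np
s=get_state();print(s['time_s'],s['tcp_pos'],s['eef_rot'],s['contact_force'],s['moment'],s['gripper_width'])
c=capture("wrist");cv2.imwrite("pics/w3.png",c["color"][:,:,::-1]);pickle.dump((s,c),open("w3.pkl","wb"))
c=capture("scene")["color"][:,:,::-1]
cv2.imwrite("pics/s3.png",cv2.resize(c[190:310,290:440],None,fx=4,fy=4,interpolation=cv2.INTER_CUBIC))
E
```

```text
4.625 [ 0.51334872 -0.07646868  0.04952782] [ 1.79996024e+02 -1.42553792e-03 -1.66950721e+02] [ 0.19697405  0.17233621 -2.34513946] [ 0.08689561 -0.08558677 -0.03856647] 0.035606317931461455
```

View pics/w3.png

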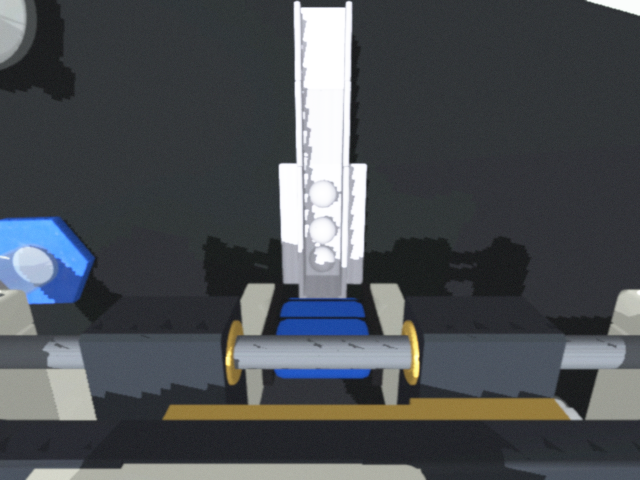

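View pics/s3.png

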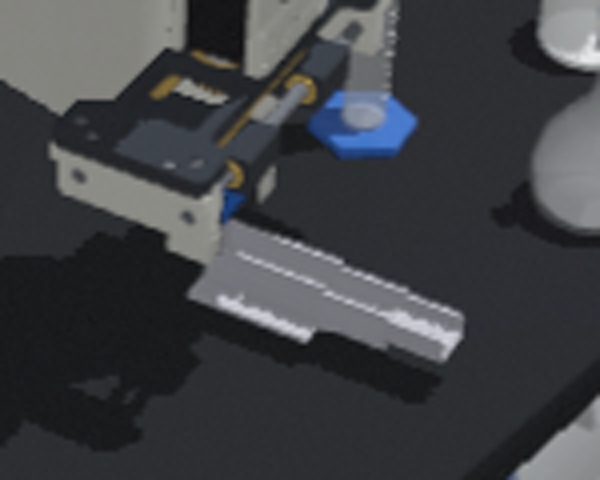

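```bash
python3 - <<'E'
from h import *
from plant import get_state
s=get_state()
print(plan(s,[.513,-.076,.20],-167),plan(s,[.529,.127,.20],135))
E
```

```text
[array([   0.2,    0.6, -150.5]), 0.0009] [array([ -61.2,  194.7, -150.5]), 1.0132]
```

>>> {"op": "apply_moves", "data": {
  "commands": [
    {"dp": [0, 0, -8], "yaw": 0, "grip": 0.2},
    {"dp": [0, 0, -24], "yaw": 0, "grip": 0.2},
    {"dp": [0, 0, -48], "yaw": 0, "grip": 0.2},
    {"dp": [0, 4, -76], "yaw": 0, "grip": 0.2},
    {"dp": [-4, 14, -104], "yaw": 0.03, "grip": 0.2},
    {"dp": [-10, 32, -128], "yaw": 0.1, "grip": 0.2},
    {"dp": [-17, 54, -144], "yaw": 0.2, "grip": 0.2},
    {"dp": [-25, 78, -150], "yaw": 0.31, "grip": 0.2},
    {"dp": [-32, 102, -150], "yaw": 0.42, "grip": 0.2},
    {"dp": [-40, 126, -150], "yaw": 0.54, "grip": 0.2},
    {"dp": [-47, 150, -150], "yaw": 0.66, "grip": 0.2},
    {"dp": [-53, 170, -150], "yaw": 0.77, "grip": 0.2}
  ]
}}

```text
time_s: 6.22
tcp_pos: [0.5265, 0.102, 0.2]
eef_rot: [180.0, -0.0, 148.7]
contact_force: [0.9, 0.4, -2.9]
gripper_width: 0.0358
```

```bash
python3 - <<'E'
from h import *
from plant import get_state
s=get_state();print(s['tcp_pos'],s['eef_rot'])
print(plan(s,[.529,.127,.20],135))
E
```

```text
[0.52648466 0.10197096 0.19998086] [ 1.79992998e+02 -1.04911969e-03  1.48737139e+02]
[array([10.8, 22.7, -0. ]), 0.2398]
```

>>> {"op": "apply_moves", "data": {
  "commands": [
    {"dp": [4, 10, 0], "yaw": 0.1, "grip": 0.2},
    {"dp": [8, 18, 0], "yaw": 0.19, "grip": 0.2},
    {"dp": [11, 22.5, 0], "yaw": 0.24, "grip": 0.2},
    {"dp": [11, 22.5, 0], "yaw": 0.24, "grip": 0.2},
    {"dp": [11, 22.5, 0], "yaw": 0.24, "grip": 0.2}
  ]
}}

```text
time_s: 6.85
tcp_pos: [0.5287, 0.1258, 0.1997]
eef_rot: [-180.0, -0.0, 135.2]
contact_force: [-0.0, -0.1, -2.7]
gripper_width: 0.0358
```

```bash
python3 - <<'E'
from plant import get_state,capture
import cv2,pickle,numpy as np
s=get_state();print(s['time_s'],s['tcp_pos'],s['eef_rot'],s['contact_force'],s['moment'],s['gripper_width'])
c=capture("wrist");cv2.imwrite("pics/w4.png",c["color"][:,:,::-1]);pickle.dump((s,c),open("w4.pkl","wb"))
E
```

```text
6.85 [0.52869044 0.12580152 0.19972101] [-1.79993821e+02 -1.86997029e-03  1.35247647e+02] [-0.01981808 -0.10811672 -2.70362649] [-0.17109885 -0.06573752 -0.05171814] 0.03575287910717914
```

View pics/w4.png

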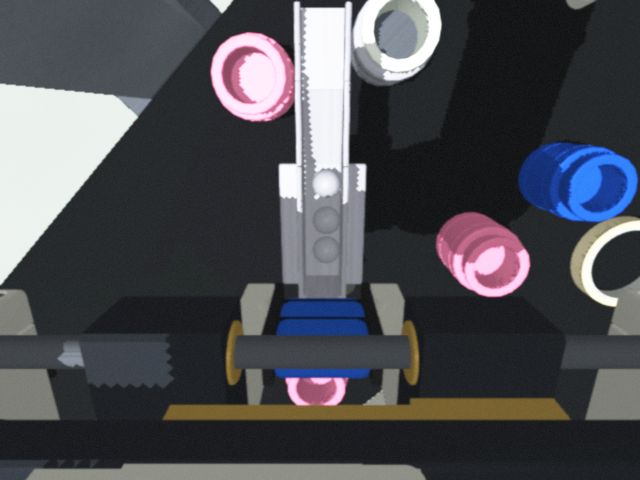

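>>> {"op": "apply_moves", "data": {
  "commands": [
    {"dp": [-10, 0, 0], "yaw": 0, "grip": 0.2},
    {"dp": [-20, 0, 0], "yaw": 0, "grip": 0.2},
    {"dp": [-25, 0, 0], "yaw": 0, "grip": 0.2},
    {"dp": [-25, 0, 0], "yaw": 0, "grip": 0.2},
    {"dp": [-25, 0, 0], "yaw": 0, "grip": 0.2}
  ]
}}

```text
time_s: 7.52
tcp_pos: [0.5465, 0.1083, 0.1995]
eef_rot: [-180.0, -0.0, 135.2]
contact_force: [-0.2, 0.3, -2.8]
gripper_width: 0.0355
```

```bash
python3 - <<'E'
from plant import get_state,capture
import cv2,pickle,numpy as np
s=get_state();print(s['time_s'],s['tcp_pos'],s['eef_rot'],s['contact_force'],s['moment'],s['gripper_width'])
c=capture("wrist");cv2.imwrite("pics/w5.png",c["color"][:,:,::-1]);pickle.dump((s,c),open("w5.pkl","wb"))
E
```

```text
7.525 [0.54651423 0.10830519 0.19945327] [-1.79986697e+02 -7.17411715e-03  1.35169546e+02] [-0.1595054   0.2551892  -2.79526941] [-0.16899936 -0.08951982  0.00221022] 0.03547438402184265
```

>>> {"op": "apply_moves", "data": {
  "commands": [
    {"dp": [0, 10, 0], "yaw": 0, "grip": 0.2},
    {"dp": [0, 30, 0], "yaw": 0, "grip": 0.2},
    {"dp": [0, 55, 0], "yaw": 0, "grip": 0.2},
    {"dp": [0, 80, 0], "yaw": 0, "grip": 0.2},
    {"dp": [0, 100, 0], "yaw": 0, "grip": 0.2},
    {"dp": [0, 110, 0], "yaw": 0, "grip": 0.2},
    {"dp": [0, 110, 0], "yaw": 0, "grip": 0.2},
    {"dp": [0, 110, 0], "yaw": 0, "grip": 0.2}
  ]
}}

```text
time_s: 8.57
tcp_pos: [0.6238, 0.1862, 0.1995]
eef_rot: [-180.0, -0.0, 135.2]
contact_force: [0.0, -1.4, -2.1]
gripper_width: 0.0354
```

```bash
python3 - <<'E'
from plant import get_state,capture
import cv2,pickle,numpy as np
s=get_state();print(s['time_s'],s['tcp_pos'],s['eef_rot'],s['contact_force'],s['moment'],s['gripper_width'])
c=capture("wrist");cv2.imwrite("pics/w6.png",c["color"][:,:,::-1]);pickle.dump((s,c),open("w6.pkl","wb"))
a=cv2.imread("pics/w5.png")[0:130,330:460];b=c["color"][:,:,::-1][0:130,170:300]
cv2.imwrite("pics/j56.png",cv2.resize(np.hstack([a,b]),None,fx=3,fy=3,interpolation=cv2.INTER_CUBIC))
E
```

```text
8.575 [0.62376445 0.18620843 0.19947053] [-1.79976096e+02 -1.00170560e-02  1.35178426e+02] [ 0.03649333 -1.40808263 -2.06210911] [-0.18794853 -0.06920591 -0.00211646] 0.03541296215055849
```

View pics/j56.png

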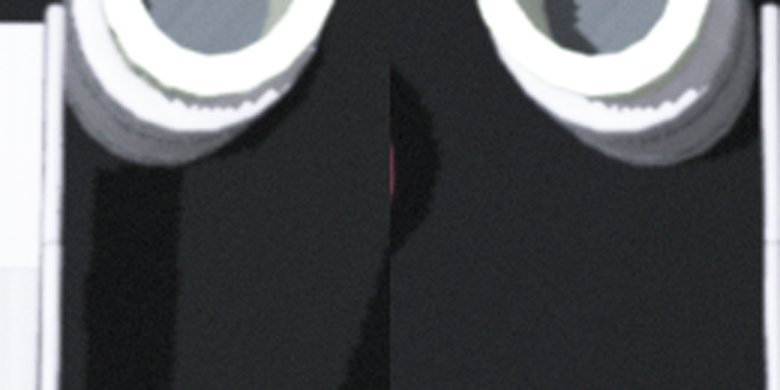

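>>> {"op": "apply_moves", "data": {
  "commands": [
    {"dp": [10, 0, 0], "yaw": 0, "grip": 0.2},
    {"dp": [30, 0, 0], "yaw": 0, "grip": 0.2},
    {"dp": [48, 0, 0], "yaw": 0, "grip": 0.2},
    {"dp": [55, 0, 0], "yaw": 0, "grip": 0.2},
    {"dp": [55, 0, 0], "yaw": 0, "grip": 0.2},
    {"dp": [55, 0, 0], "yaw": 0, "grip": 0.2}
  ]
}}

```text
time_s: 9.38
tcp_pos: [0.5854, 0.225, 0.1996]
eef_rot: [180.0, -0.0, 135.2]
contact_force: [0.3, -0.9, -2.4]
gripper_width: 0.0356
```

```bash
python3 - <<'E'
from plant import get_state,capture
import cv2,pickle,numpy as np
s=get_state();print(s['time_s'],s['tcp_pos'],s['eef_rot'],s['contact_force'],s['moment'],s['gripper_width'])
c=capture("wrist");cv2.imwrite("pics/w7.png",c["color"][:,:,::-1]);pickle.dump((s,c),open("w7.pkl","wb"))
a=cv2.imread("pics/w4.png")[0:130,330:460];b=c["color"][:,:,::-1][0:130,170:300]
cv2.imwrite("pics/j47.png",cv2.resize(np.hstack([a,b]),None,fx=3,fy=3,interpolation=cv2.INTER_CUBIC))
E
```

```text
9.375 [0.58542965 0.2249877  0.19961978] [ 1.79992388e+02 -1.92291058e-02  1.35205926e+02] [ 0.26668958 -0.88312289 -2.35541829] [-0.15130257 -0.07496531  0.04389355] 0.03559844872235068
```

View pics/j47.png

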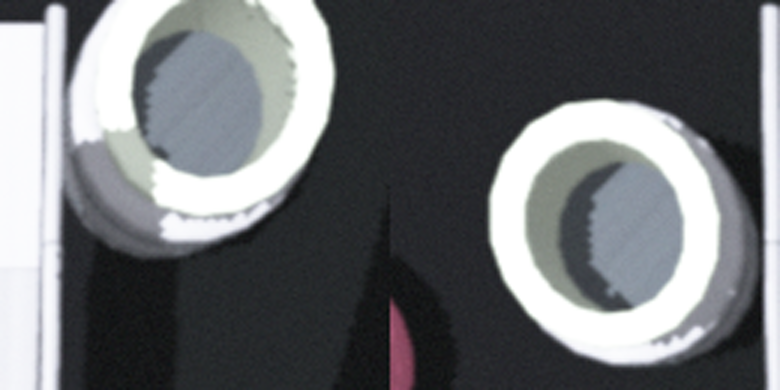

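```bash
cat >> h.py <<'E'
def wray(s,c,uv,h):
    Rm=R.from_euler('xyz',s['eef_rot'],degrees=True).as_matrix();T=c['T_tool_cam']
    uv=np.atleast_2d(uv);d=np.c_[uv,np.ones(len(uv))]@np.linalg.inv(c['camera_matrix']).T*[1,-1,-1]
    o=Rm@T[:3,3]+s['tcp_pos'];d=d@T[:3,:3].T@Rm.T
    return o+d*((h-o[2])/d[:,2])[:,None]
E
python3 - <<'E'
from h import *
import pickle
A=pickle.load(open('w4.pkl','rb'));B=pickle.load(open('w7.pkl','rb'))
a=lambda L:np.array(L)/3+[330,0]
b=lambda L:(np.array(L)-[390,0])/3+[170,0]
Ao=a([[334,80],[97,90],[310,150],[215,215]]);Ai=a([[134,85],[297,85],[210,178],[265,155],[150,40]])
Bo=b([[490,215],[605,99],[719,220],[605,348],[525,135],[690,305],[695,150]]);Bi=b([[526,210],[605,139],[684,225],[605,312],[550,280],[665,165]])
def f(p,sets):
    o=[]
    for V,U,r in sets:
        P=wray(*V,U,p[2]);o.append(np.hypot(P[:,0]-p[0],P[:,1]-p[1])-r)
    return np.concatenate(o)*1e3
S=[(A,Ao,.027),(A,Ai,.019),(B,Bo,.027),(B,Bi,.019)]
for ss in (S,S[:2],S[2:],[S[0],S[2]],[S[1],S[3]]):
    r=least_squares(lambda p:f(p,ss),[.46,.25,.075]);print(r.x.round(4),r.fun.round(1))
# side tri between views using centers: free radii
r=least_squares(lambda q:np.concatenate([f(q[:3],[(V,U,q[3] if R0==.027 else q[4])]) for V,U,R0 in S]),[.46,.25,.075,.027,.019]);print(r.x.round(4))
E
```

```text
[0.4672 0.2625 0.0732] [ 0.  -0.3 -0.6  0.1 -0.7 -0.3  0.2  0.  -1.4  0.4 -0.  -0.5  0.2 -0.7
 -1.4  0.   0.  -0.3 -0.8 -0.1 -0.6  0.6]
[0.4677 0.2639 0.067 ] [ 0.5  0.4 -0.5  0.1 -0.1 -0.1 -0.  -0.1 -0.5]
[0.4663 0.2623 0.0702] [ 0.4  0.1 -0.   0.6 -0.7 -0.9  0.3  0.  -0.2 -0.4  0.3 -0.4  0.8]
[0.467  0.2624 0.0732] [ 0.3 -0.6 -0.3  0.2  0.1 -0.  -0.2  0.2 -0.9 -1.2  0.2]
[0.4675 0.2627 0.0733] [-0.4 -0.6  0.1 -0.2 -1.1  0.3 -0.2 -1.  -0.1 -0.4  0.4]
[0.4673 0.2625 0.0741 0.0267 0.0187]
```

```bash
python3 - <<'E'
from h import *
import pickle
s,c=pickle.load(open('w7.pkl','rb'))
im=cv2.imread("pics/w7.png")
cv2.imwrite("pics/w7z.png",cv2.resize(im[0:310,265:385],None,fx=2.5,fy=2.5,interpolation=cv2.INTER_CUBIC)[:600])
cv2.imwrite("pics/w7t.png",cv2.resize(im[0:60,275:375],None,fx=7,fy=7,interpolation=cv2.INTER_CUBIC)[:600])
E
```

View pics/w7z.png

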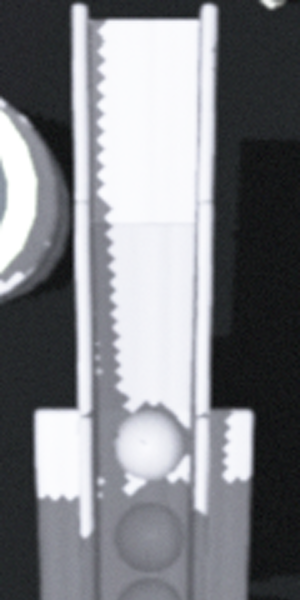

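View pics/w7t.png

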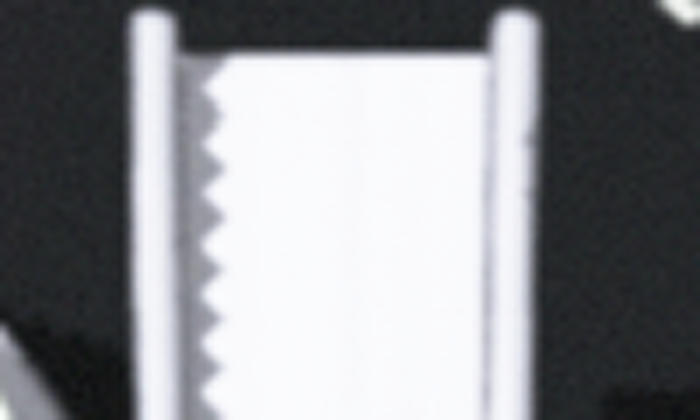

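```bash
python3 - <<'E'
from h import *
import pickle
s,c=pickle.load(open('w7.pkl','rb'))
M=np.array([[91,11.5,25],[91,-11.5,25],[25,22,3],[25,-22,3]])/1e3
U=np.array([[293.7,1.4],[352.3,1.4],[279,164],[366.2,164]])
s2=dict(s);s2['tcp_pos']=np.zeros(3);s2['eef_rot']=np.array([180.,0,0])
# pan in frame: tool rotated 180 about x; params x,y,z,yaw,pitch
def tf(p,M=M):
    return M@R.from_euler('zy',[p[3],p[4]]).as_matrix().T+p[:3]
for pit in (None,0):
    g=(lambda p:tf(p)) if pit is None else (lambda p:tf(np.r_[p[:4],0]))
    r=least_squares(lambda p:np.r_[(wproj(s2,c,g(p))-U).ravel(),(p[2]+.0345)*3000],[.036,0,-.0345,0,0])
    p=r.x if pit is None else np.r_[r.x[:4],0]
    print((p[:3]*1e3).round(1),np.degrees(p[3:]).round(2),r.fun.round(1))
    L=tf(p,np.array([[90,0,10.5],[-36,0,53.5]])/1e3)*1e3;print('lip,grip in tool-flipped (x fwd,y left,z up)',L.round(1))
E
```

```text
[ 35.1  -0.1 -34.5] [-0.12 -0.34] [-0.  -0.  -0.1  0.  -0.  -0.1  0.1  0.1 -0. ]
lip,grip in tool-flipped (x fwd,y left,z up) [[125.   -0.3 -23.5]
 [ -1.2  -0.   18.8]]
[ 35.1  -0.1 -34.5] [-0.12  0.  ] [ 0.1 -0.  -0.1  0.1 -0.  -0.1  0.1  0.   0. ]
lip,grip in tool-flipped (x fwd,y left,z up) [[125.1  -0.3 -24. ]
 [ -0.9  -0.   19. ]]
```

```bash
python3 - <<'E'
from h import *
from plant import get_state
s=get_state()
print(plan(s,[.5616,.1682,.20],135.2),plan(s,[.5616,.1682,.106],135.2))
E
```

```text
[array([-22.9, -57. ,  -0.5]), -0.0003] [array([-23. , -57. ,  93.5]), -0.0003]
```

>>> {"op": "apply_moves", "data": {
  "commands": [
    {"dp": [-4, -10, 0], "yaw": 0, "grip": 0.2},
    {"dp": [-12, -30, 0], "yaw": 0, "grip": 0.2},
    {"dp": [-20, -48, 0], "yaw": 0, "grip": 0.2},
    {"dp": [-23, -57, 4], "yaw": 0, "grip": 0.2},
    {"dp": [-23, -57, 20], "yaw": 0, "grip": 0.2},
    {"dp": [-23, -57, 42], "yaw": 0, "grip": 0.2},
    {"dp": [-23, -57, 62], "yaw": 0, "grip": 0.2},
    {"dp": [-23, -57, 78], "yaw": 0, "grip": 0.2},
    {"dp": [-23, -57, 88], "yaw": 0, "grip": 0.2},
    {"dp": [-23, -57, 92], "yaw": 0, "grip": 0.2},
    {"dp": [-23, -57, 92], "yaw": 0, "grip": 0.2},
    {"dp": [-23, -57, 92], "yaw": 0, "grip": 0.2}
  ]
}}

```text
time_s: 10.92
tcp_pos: [0.5618, 0.1686, 0.1082]
eef_rot: [179.9, -0.0, 135.2]
contact_force: [0.2, -0.3, -2.5]
gripper_width: 0.0359
```

```bash
cat > look.py <<'E'
import sys
from plant import get_state,capture
import cv2,numpy as np
n=sys.argv[1]
for i in range(1):
    s=get_state();print(s['time_s'],s['tcp_pos'].round(4),s['eef_rot'].round(2),'F',s['contact_force'].round(2),'M',s['moment'].round(3),s['gripper_width'].round(4))
if len(sys.argv)>2:
    w=capture("wrist")["color"][:,:,::-1]
    c=capture("scene")["color"][:,:,::-1]
    c=cv2.resize(c[240:400,160:330],None,fx=3,fy=3,interpolation=cv2.INTER_CUBIC)
    w=cv2.resize(w[0:320,225:425],None,fx=1.5,fy=1.5,interpolation=cv2.INTER_CUBIC)[:480]
    cv2.imwrite(f"pics/{n}.png",np.hstack([c,w[:,:290]]))
E
python3 look.py a1 1
```

```text
Traceback (most recent call last):
  File "look.py", line 6, in <module>
    s=get_state();print(s['time_s'],s['tcp_pos'].round(4),s['eef_rot'].round(2),'F',s['contact_force'].round(2),'M',s['moment'].round(3),s['gripper_width'].round(4))
                                                                                                                                         ^^^^^^^^^^^^^^^^^^^^^^^^
AttributeError: 'float' object has no attribute 'round'
```

```bash
sed -i "s/s\['gripper_width'\].round(4)/s['gripper_width']/" look.py; python3 look.py a1 1
```

```text
10.925 [0.5618 0.1686 0.1082] [ 1.7993e+02 -1.0000e-02  1.3521e+02] F [ 0.18 -0.29 -2.49] M [-0.17  -0.073 -0.039] 0.035911459204737525
```

View pics/a1.png

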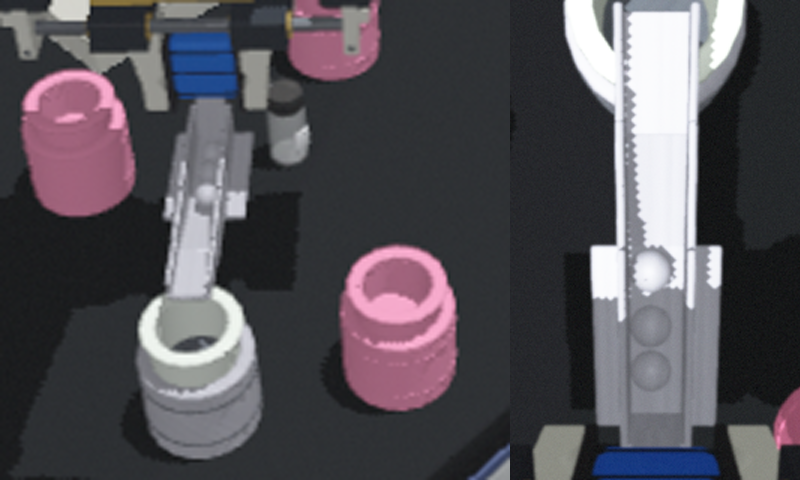

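Spout tip over the mouth, laterally centred (656 against the jar's 655 in the wrist part); balls at rest in the trough. I'll lower it in small steps.

>>> {"op": "apply_moves", "data": {
  "commands": [
    {"dp": [0, 0, 3], "yaw": 0, "grip": 0.2},
    {"dp": [0, 0, 6], "yaw": 0, "grip": 0.2},
    {"dp": [0, 0, 8], "yaw": 0, "grip": 0.2},
    {"dp": [0, 0, 8], "yaw": 0, "grip": 0.2}
  ]
}}

```text
time_s: 11.52
tcp_pos: [0.5613, 0.1683, 0.0993]
eef_rot: [-180.0, -0.0, 135.2]
contact_force: [-0.3, -0.4, -3.1]
gripper_width: 0.0355
```

>>> {"op": "apply_moves", "data": {
  "commands": [
    {"dp": [0, 0, 1], "yaw": 0, "grip": 0.2},
    {"dp": [0, 0, 1], "yaw": 0, "grip": 0.2}
  ]
}}

```text
time_s: 11.78
tcp_pos: [0.5614, 0.1684, 0.0985]
eef_rot: [-180.0, -0.0, 135.2]
contact_force: [0.5, -0.1, -2.7]
gripper_width: 0.0356
```

>>> {"op": "apply_moves", "data": {
  "commands": [
    {"dp": [0, 0, 1], "yaw": 0, "grip": 0.2},
    {"dp": [0, 0, 1], "yaw": 0, "grip": 0.2}
  ]
}}

```text
time_s: 12.02
tcp_pos: [0.5616, 0.1685, 0.0978]
eef_rot: [180.0, -0.0, 135.2]
contact_force: [-0.2, -0.5, 0.2]
gripper_width: 0.0356
```

>>> {"op": "apply_moves", "data": {
  "commands": [
    {"dp": [0, 0, 1], "yaw": 0, "grip": 0.2},
    {"dp": [0, 0, 1], "yaw": 0, "grip": 0.2}
  ]
}}

```text
time_s: 12.28
tcp_pos: [0.5619, 0.1684, 0.0973]
eef_rot: [179.9, 0.0, 135.2]
contact_force: [0.6, -1.4, 4.6]
gripper_width: 0.036
```

```bash
python3 look.py a2
```

```text
12.275 [0.5619 0.1684 0.0973] [1.7995e+02 1.0000e-02 1.3523e+02] F [ 0.57 -1.38  4.65] M [-0.243  0.644  0.153] 0.03597249344166551
```

>>> {"op": "apply_moves", "data": {
  "commands": [
    {"dp": [0, 0, -1.2], "yaw": 0, "grip": 0.2},
    {"dp": [0, 0, -1.2], "yaw": 0, "grip": 0.2}
  ]
}}

```text
time_s: 12.52
tcp_pos: [0.5615, 0.1684, 0.0978]
eef_rot: [180.0, -0.0, 135.2]
contact_force: [-0.4, -0.8, 1.7]
gripper_width: 0.0354
```

```bash
python3 look.py a2 1
```

```text
12.525 [0.5615 0.1684 0.0978] [ 1.7998e+02 -2.0000e-02  1.3520e+02] F [-0.39 -0.77  1.74] M [-0.209 -0.067  0.014] 0.0353761904667148
```

View pics/a2.png

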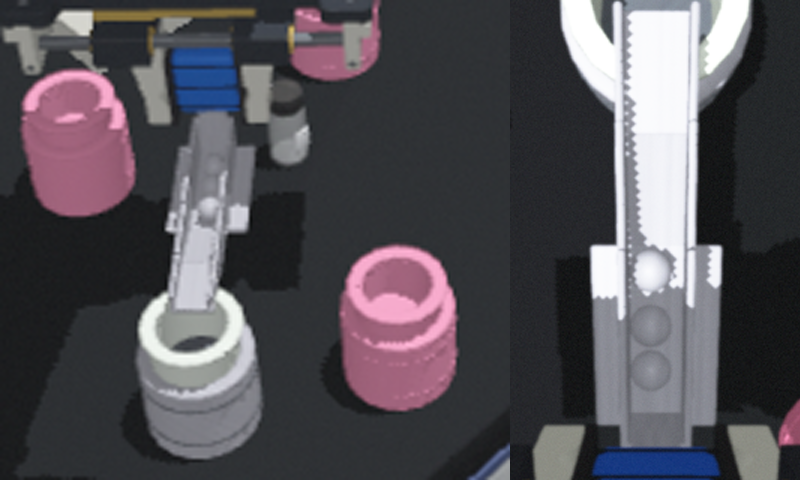

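>>> {"op": "apply_moves", "data": {
  "commands": [
    {"dp": [0, 0, 0], "yaw": 0, "grip": 0.2},
    {"dp": [0, 0, 0], "yaw": 0, "grip": 0.2},
    {"dp": [0, 0, 0], "yaw": 0, "grip": 0.2}
  ],
  "newtons": 8
}}

```text
time_s: 13.0
tcp_pos: [0.5615, 0.1684, 0.0977]
eef_rot: [180.0, -0.0, 135.2]
contact_force: [1.3, -0.6, -0.7]
gripper_width: 0.0358
```

>>> {"op": "apply_moves", "data": {
  "commands": [
    {"dp": [0.6, 0, -1.5], "yaw": 0, "grip": 0.2},
    {"dp": [1.2, 0, -3], "yaw": 0, "grip": 0.2},
    {"dp": [2, 0, -5], "yaw": 0, "grip": 0.2},
    {"dp": [2, 0, -5], "yaw": 0, "grip": 0.2}
  ]
}}

```text
time_s: 13.5
tcp_pos: [0.56, 0.1699, 0.1029]
eef_rot: [180.0, -0.0, 135.2]
contact_force: [0.5, -0.2, -1.8]
gripper_width: 0.0355
```

```bash
python3 look.py a3 1
```

```text
13.5 [0.56   0.1699 0.1029] [ 1.7998e+02 -3.0000e-02  1.3522e+02] F [ 0.48 -0.23 -1.78] M [-0.115 -0.056 -0.024] 0.03546128843211959
```

View pics/a3.png

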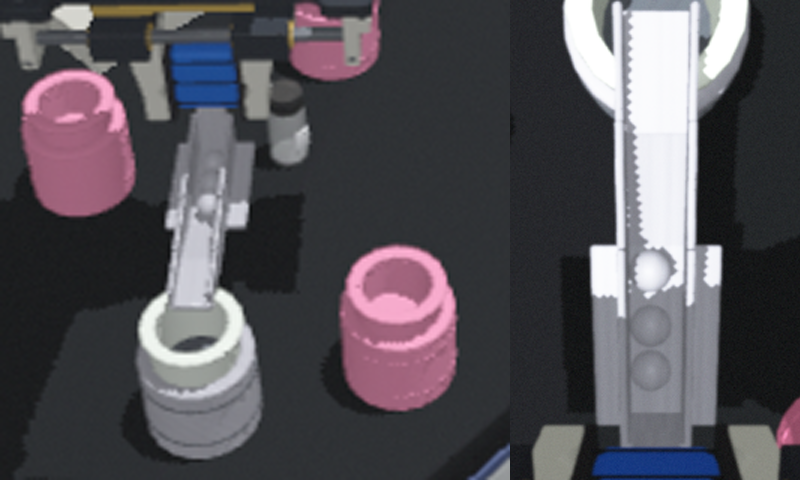

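>>> {"op": "apply_moves", "data": {
  "commands": [
    {"dp": [-1, 0, 2.5], "yaw": 0, "grip": 0.2},
    {"dp": [-2, 0, 4.8], "yaw": 0, "grip": 0.2},
    {"dp": [-2, 0, 4.8], "yaw": 0, "grip": 0.2}
  ]
}}

```text
time_s: 13.98
tcp_pos: [0.5614, 0.1683, 0.0977]
eef_rot: [-180.0, -0.0, 135.2]
contact_force: [-0.2, -0.9, -2.8]
gripper_width: 0.0363
```

>>> {"op": "apply_moves", "data": {
  "commands": [
    {"dp": [0, 0, 0], "yaw": 0, "grip": 0.2},
    {"dp": [0, 0, 0], "yaw": 0, "grip": 0.2},
    {"dp": [0, 0, 0], "yaw": 0, "grip": 0.2}
  ],
  "newtons": 4
}}

```text
time_s: 14.35
tcp_pos: [0.5614, 0.1684, 0.098]
eef_rot: [180.0, -0.0, 135.2]
contact_force: [0.1, -0.0, -2.7]
gripper_width: 0.036
```

>>> {"op": "apply_moves", "data": {
  "commands": [
    {"dp": [0.6, 0, -1.5], "yaw": 0, "grip": 0.2},
    {"dp": [1.2, 0, -3], "yaw": 0, "grip": 0.2},
    {"dp": [2, 0, -5], "yaw": 0, "grip": 0.2},
    {"dp": [2, 0, -5], "yaw": 0, "grip": 0.2}
  ]
}}

```text
time_s: 14.85
tcp_pos: [0.5601, 0.1699, 0.1033]
eef_rot: [180.0, -0.0, 135.2]
contact_force: [0.0, 0.3, -2.1]
gripper_width: 0.0362
```

```bash
python3 look.py a4 1
```

```text
14.85 [0.5601 0.1699 0.1033] [ 1.7997e+02 -2.0000e-02  1.3522e+02] F [ 0.    0.26 -2.08] M [-0.057  0.035  0.002] 0.036211191132354804
```

View pics/a4.png

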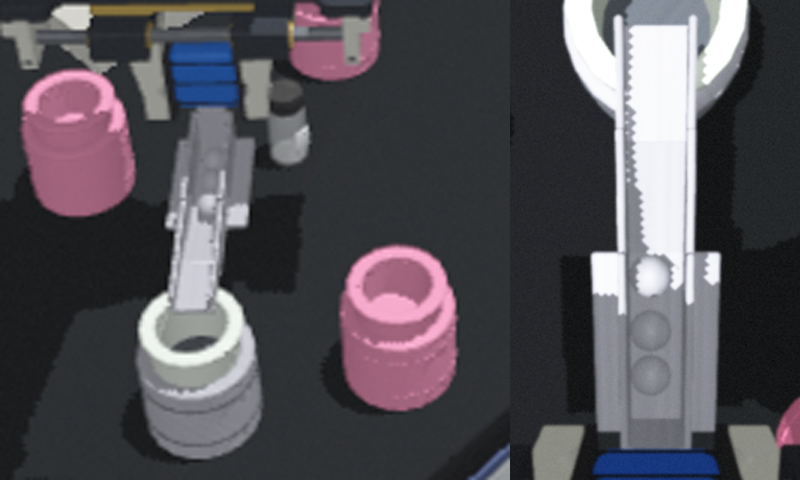

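>>> {"op": "apply_moves", "data": {
  "commands": [
    {"dp": [0, 0, 0], "yaw": 0, "grip": 0.2},
    {"dp": [0.8, 0, -2], "yaw": 0, "grip": 0.2},
    {"dp": [2, 0, -4.5], "yaw": 0, "grip": 0.2},
    {"dp": [3, 0, -7], "yaw": 0, "grip": 0.2},
    {"dp": [4, 0, -9], "yaw": 0, "grip": 0.2},
    {"dp": [5, 0, -11], "yaw": 0, "grip": 0.2},
    {"dp": [5, 0, -11], "yaw": 0, "grip": 0.2}
  ],
  "newtons": 3
}}

```text
time_s: 15.82
tcp_pos: [0.5564, 0.1734, 0.1142]
eef_rot: [180.0, -0.0, 135.2]
contact_force: [-0.7, 0.7, -1.8]
gripper_width: 0.0359
```

```bash
python3 look.py a5 1
```

```text
15.825 [0.5564 0.1734 0.1142] [ 1.7998e+02 -2.0000e-02  1.3522e+02] F [-0.73  0.74 -1.82] M [-0.028  0.044  0.022] 0.035872775190006916
```

View pics/a5.png

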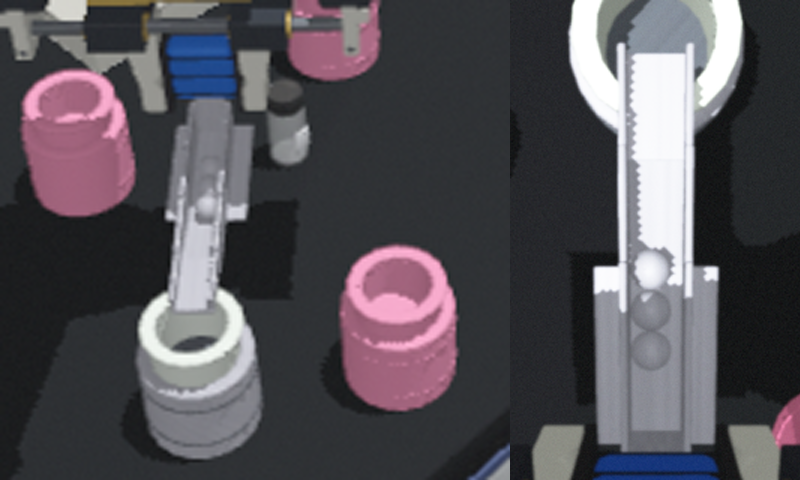

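>>> {"op": "apply_moves", "data": {
  "commands": [
    {"dp": [1, 0, -2], "yaw": 0, "grip": 0.2},
    {"dp": [2.3, 0, -4.5], "yaw": 0, "grip": 0.2},
    {"dp": [3.8, 0, -7], "yaw": 0, "grip": 0.2},
    {"dp": [5.2, 0, -9.5], "yaw": 0, "grip": 0.2},
    {"dp": [6.5, 0, -11.5], "yaw": 0, "grip": 0.2},
    {"dp": [6.5, 0, -11.5], "yaw": 0, "grip": 0.2}
  ]
}}

```text
time_s: 16.68
tcp_pos: [0.5519, 0.1781, 0.1257]
eef_rot: [180.0, -0.0, 135.2]
contact_force: [-0.1, 1.0, -2.4]
gripper_width: 0.0357
```

```bash
python3 look.py a6 1
```

```text
16.675 [0.5519 0.1781 0.1257] [ 1.7997e+02 -2.0000e-02  1.3522e+02] F [-0.1   0.96 -2.36] M [0.    0.036 0.007] 0.03571202459294679
```

View pics/a6.png

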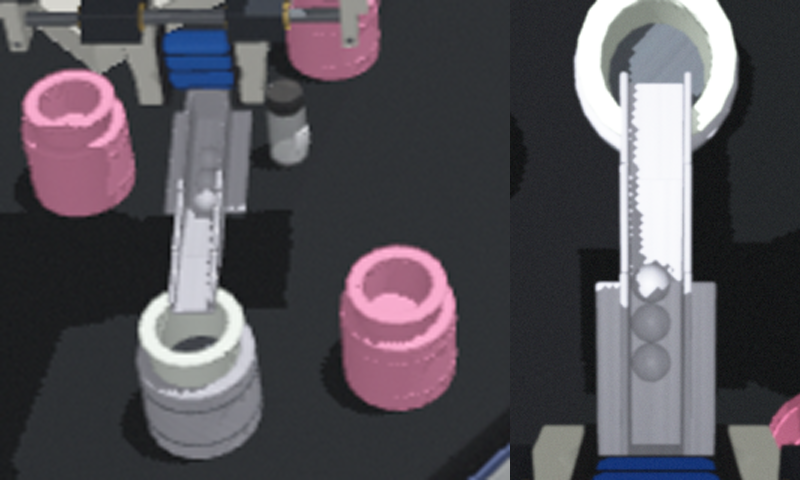

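```bash
cat > th.py <<'E'
from h import *
import pickle,sys
_,c=pickle.load(open('w7.pkl','rb'))
s2={'tcp_pos':np.zeros(3),'eef_rot':np.array([180.,0,0])}
G=np.array([0,0,19.])
def tool(th,P): # pan mm -> tool-flipped mm
    d=np.array(P,float)-[-35.1,0,53.5];t=np.radians(th)
    return np.c_[d[:,0]*np.cos(t)+d[:,2]*np.sin(t),d[:,1],-d[:,0]*np.sin(t)+d[:,2]*np.cos(t)]+G
def rows(th,P): return wproj(s2,c,tool(th,P)/1e3)
if __name__=='__main__':
    row=float(sys.argv[1])/1.5; tz=float(sys.argv[2]); 
    tx=((.5615-float(sys.argv[3]))**2+(float(sys.argv[4])-.1684)**2)**.5*1e3
    t=least_squares(lambda t:rows(t[0],[[91,0,15]])[0,1]-row,[10]).x[0]
    L=tool(t,[[90,0,10.5]])[0]
    print('theta',t,'lip z',tz*1e3+L[2],'(neck 75.5)  lip x from jar centre',tx+L[0]-125.1-8.5)
E
python3 th.py 25 .1033 .5601 .1699;python3 th.py 53 .1142 .5564 .1734; python3 th.py 83 .1257 .5519 .1781
```

```text
theta 2.5425665138415883 lip z 73.7926963774713 (neck 75.5)  lip x from jar centre -8.478876045484284
theta 8.273948717478076 lip z 72.64489901210345 (neck 75.5)  lip x from jar centre -8.847966507239818
theta 14.478639442049866 lip z 71.78825743786733 (neck 75.5)  lip x from jar centre -9.576536251787388
```

>>> {"op": "apply_moves", "data": {
  "commands": [
    {"dp": [1.3, 0, -2.2], "yaw": 0, "grip": 0.2},
    {"dp": [3, 0, -4.6], "yaw": 0, "grip": 0.2},
    {"dp": [5, 0, -7.3], "yaw": 0, "grip": 0.2},
    {"dp": [6.4, 0, -9], "yaw": 0, "grip": 0.2},
    {"dp": [7.7, 0, -10.5], "yaw": 0, "grip": 0.2},
    {"dp": [7.7, 0, -10.5], "yaw": 0, "grip": 0.2}
  ]
}}

```text
time_s: 17.52
tcp_pos: [0.5464, 0.1834, 0.1361]
eef_rot: [180.0, -0.0, 135.2]
contact_force: [0.2, -0.6, -2.9]
gripper_width: 0.0358
```

```bash
python3 look.py a7 1
```

```text
17.525 [0.5464 0.1834 0.1361] [ 1.7998e+02 -3.0000e-02  1.3522e+02] F [ 0.21 -0.56 -2.92] M [-0.069 -0.047 -0.014] 0.035814178782594554
```

View pics/a7.png

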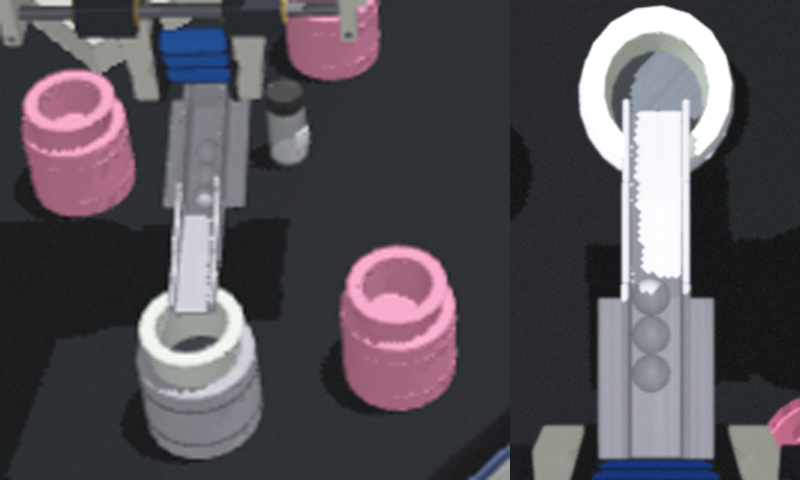

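```bash
python3 th.py 111 .1361 .5464 .1834
```

```text
theta 20.353995084928034 lip z 71.2726510526859 (neck 75.5)  lip x from jar centre -9.98324849606577
```

>>> {"op": "apply_moves", "data": {
  "commands": [
    {"dp": [1.5, 0, -1.8], "yaw": 0, "grip": 0.2},
    {"dp": [3.2, 0, -3.7], "yaw": 0, "grip": 0.2},
    {"dp": [5.2, 0, -5.9], "yaw": 0, "grip": 0.2},
    {"dp": [7.3, 0, -8.1], "yaw": 0, "grip": 0.2},
    {"dp": [7.3, 0, -8.1], "yaw": 0, "grip": 0.2},
    {"dp": [7.3, 0, -8.1], "yaw": 0, "grip": 0.2}
  ]
}}

```text
time_s: 18.38
tcp_pos: [0.5411, 0.1885, 0.1441]
eef_rot: [180.0, -0.0, 135.2]
contact_force: [0.6, 0.2, -2.2]
gripper_width: 0.036
```

```bash
python3 look.py a8 1
```

```text
18.375 [0.5411 0.1885 0.1441] [ 1.8000e+02 -3.0000e-02  1.3522e+02] F [ 0.61  0.22 -2.19] M [-0.114 -0.036  0.001] 0.03596763786044969
```

View pics/a8.png

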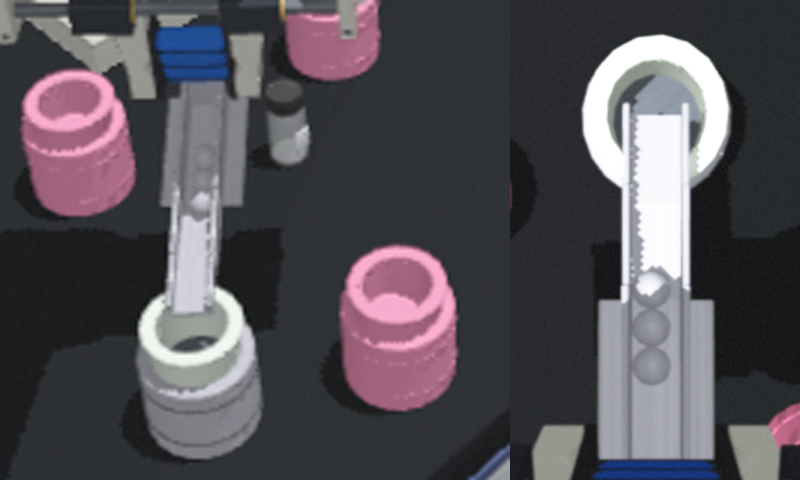

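```bash
python3 th.py 114 .1441 .5411 .1885
```

```text
theta 20.98895788427257 lip z 78.14375104336418 (neck 75.5)  lip x from jar centre -3.563925414554859
```

>>> {"op": "apply_moves", "data": {
  "commands": [
    {"dp": [-3, 0, 3.5], "yaw": 0, "grip": 0.2},
    {"dp": [-5.5, 0, 6.5], "yaw": 0, "grip": 0.2},
    {"dp": [-5.5, 0, 6.5], "yaw": 0, "grip": 0.2}
  ]
}}

```text
time_s: 18.85
tcp_pos: [0.5452, 0.1843, 0.1372]
eef_rot: [-180.0, -0.0, 135.2]
contact_force: [0.0, 0.3, -2.5]
gripper_width: 0.0361
```

```bash
python3 look.py a9 1
```

```text
18.85 [0.5452 0.1843 0.1372] [-1.7998e+02 -3.0000e-02  1.3519e+02] F [ 0.02  0.26 -2.46] M [-0.102 -0.032 -0.027] 0.03605316537795142
```

View pics/a9.png

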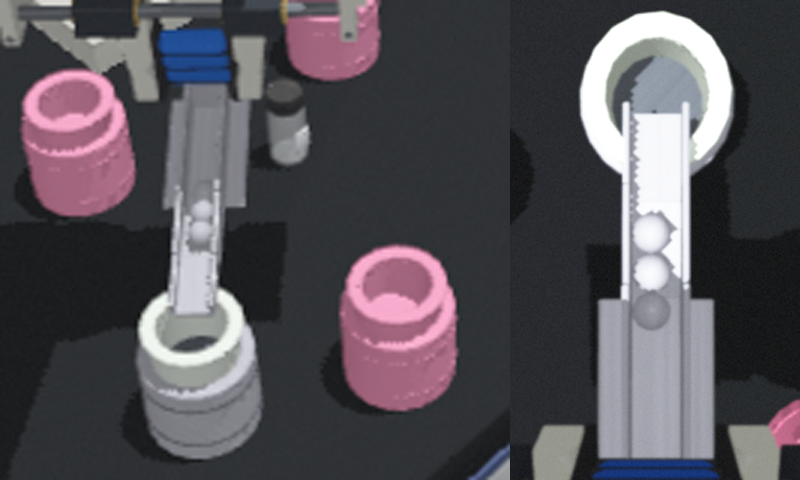

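```bash
python3 th.py 114 .1372 .5452 .1843
```

```text
theta 20.98895788427257 lip z 71.24375104336417 (neck 75.5)  lip x from jar centre -9.431940642562836
```

>>> {"op": "apply_moves", "data": {
  "commands": [
    {"dp": [0, 0, 0.8], "yaw": 0, "grip": 0.2},
    {"dp": [0, 0, 0.8], "yaw": 0, "grip": 0.2}
  ]
}}

```text
time_s: 19.2
tcp_pos: [0.5451, 0.1846, 0.1369]
eef_rot: [180.0, -0.0, 135.2]
contact_force: [-0.1, 0.4, -1.8]
gripper_width: 0.0357
```

```bash
python3 look.py b1 1
```

```text
19.2 [0.5451 0.1846 0.1369] [ 1.7999e+02 -2.0000e-02  1.3521e+02] F [-0.12  0.37 -1.81] M [-0.133 -0.068 -0.039] 0.035673742468215815
```

View pics/b1.png

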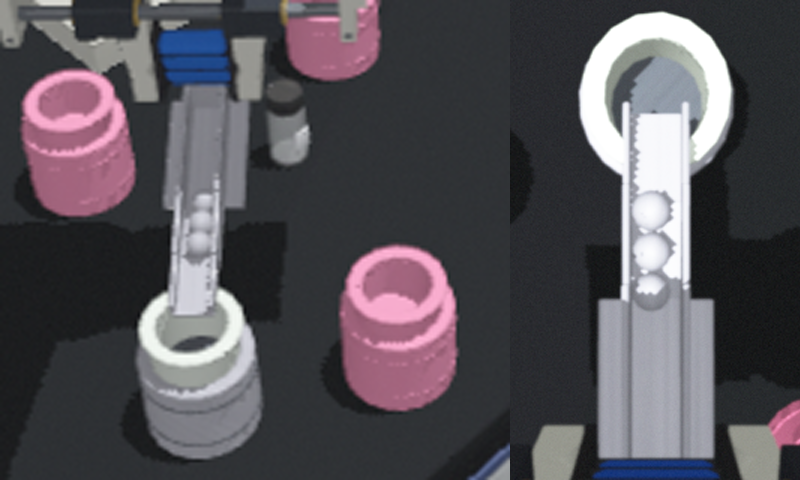

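>>> {"op": "apply_moves", "data": {
  "commands": [
    {"dp": [0, 0, 0], "yaw": 0, "grip": 0.2},
    {"dp": [0, 0, 0], "yaw": 0, "grip": 0.2},
    {"dp": [0, 0, 0], "yaw": 0, "grip": 0.2}
  ]
}}

```text
time_s: 19.68
tcp_pos: [0.5452, 0.1846, 0.1368]
eef_rot: [180.0, -0.0, 135.2]
contact_force: [0.3, -0.7, -1.4]
gripper_width: 0.0363
```

```bash
python3 look.py b2 1
```

```text
19.675 [0.5452 0.1846 0.1368] [ 1.7999e+02 -3.0000e-02  1.3521e+02] F [ 0.33 -0.66 -1.38] M [-0.153 -0.107 -0.009] 0.03627627292175146
```

View pics/b2.png

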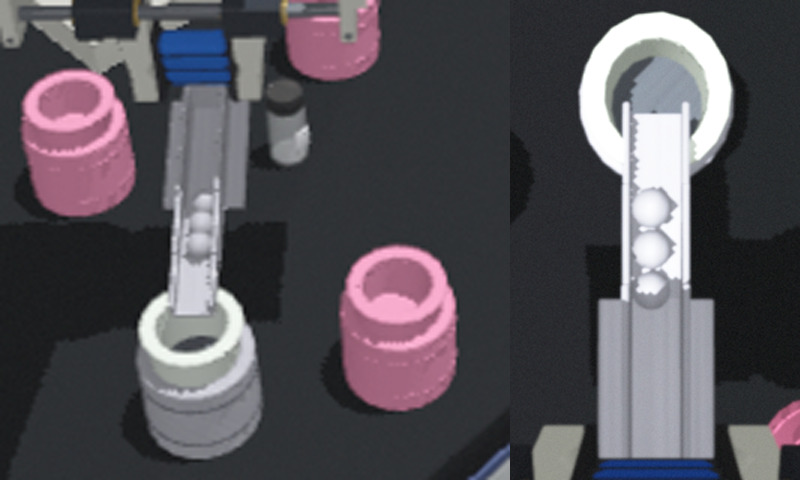

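>>> {"op": "apply_moves", "data": {
  "commands": [
    {"dp": [1.4, 0, -2.2], "yaw": 0, "grip": 0.2},
    {"dp": [2.9, 0, -4], "yaw": 0, "grip": 0.2},
    {"dp": [2.9, 0, -4], "yaw": 0, "grip": 0.2}
  ]
}}

```text
time_s: 20.15
tcp_pos: [0.543, 0.1868, 0.1409]
eef_rot: [180.0, -0.0, 135.2]
contact_force: [-0.7, 0.3, -2.6]
gripper_width: 0.0359
```

```bash
python3 look.py b3 1
```

```text
20.15 [0.543  0.1868 0.1409] [ 1.7999e+02 -3.0000e-02  1.3522e+02] F [-0.72  0.28 -2.62] M [-0.081  0.036  0.048] 0.03589189392054112
```

View pics/b3.png

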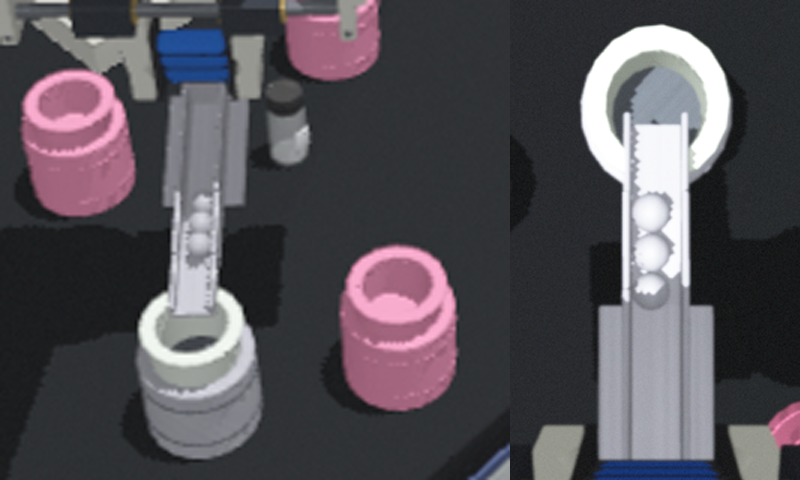

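```bash
python3 th.py 125 .1409 .543 .1868
```

```text
theta 23.326643357708676 lip z 70.87855298055311 (neck 75.5)  lip x from jar centre -9.659863931216819
```

>>> {"op": "apply_moves", "data": {
  "commands": [
    {"dp": [1.3, 0, -1.4], "yaw": 0, "grip": 0.2},
    {"dp": [2.7, 0, -2.8], "yaw": 0, "grip": 0.2},
    {"dp": [2.7, 0, -2.8], "yaw": 0, "grip": 0.2}
  ]
}}

```text
time_s: 20.62
tcp_pos: [0.5411, 0.1886, 0.1437]
eef_rot: [180.0, -0.0, 135.2]
contact_force: [-0.3, -0.2, -1.9]
gripper_width: 0.0355
```

```bash
python3 look.py b4 1
```

```text
20.625 [0.5411 0.1886 0.1437] [ 1.7998e+02 -3.0000e-02  1.3521e+02] F [-0.32 -0.17 -1.93] M [-0.044 -0.074  0.044] 0.03552617863654695
```

View pics/b4.png

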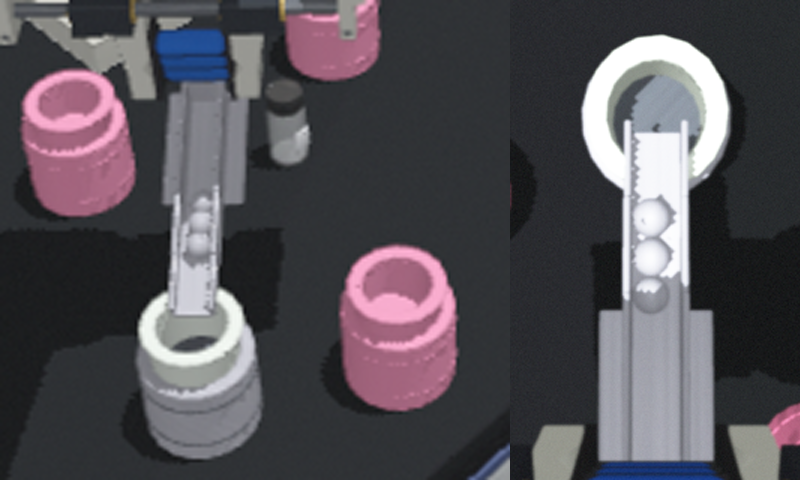

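```bash
python3 th.py 132 .1437 .5411 .1886
```

```text
theta 24.822140726787545 lip z 71.15520556352823 (neck 75.5)  lip x from jar centre -9.399961732640818
```

>>> {"op": "apply_moves", "data": {
  "commands": [
    {"dp": [1.7, 0, -1.7], "yaw": 0, "grip": 0.2},
    {"dp": [3.4, 0, -3.2], "yaw": 0, "grip": 0.2},
    {"dp": [3.4, 0, -3.2], "yaw": 0, "grip": 0.2}
  ]
}}

```text
time_s: 21.1
tcp_pos: [0.5392, 0.1904, 0.147]
eef_rot: [180.0, -0.1, 135.3]
contact_force: [0.1, -0.4, -2.1]
gripper_width: 0.0357
```

```bash
python3 look.py b5 1
```

```text
21.1 [0.5392 0.1904 0.147 ] [ 1.7997e+02 -1.2000e-01  1.3529e+02] F [ 0.08 -0.39 -2.09] M [-0.13  -0.082  0.016] 0.03569156318236025
```

View pics/b5.png

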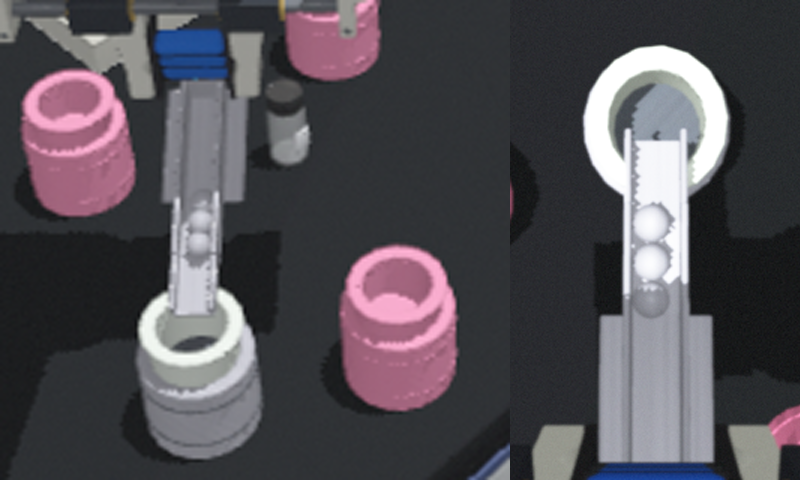

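```bash
python3 th.py 141 .147 .5392 .1904
```

```text
theta 26.754043155392562 lip z 71.28807336621418 (neck 75.5)  lip x from jar centre -9.923701712795534
```

>>> {"op": "apply_moves", "data": {
  "commands": [
    {"dp": [1.8, 0, -1.7], "yaw": 0, "grip": 0.2},
    {"dp": [3.6, 0, -3.4], "yaw": 0, "grip": 0.2},
    {"dp": [3.6, 0, -3.4], "yaw": 0, "grip": 0.2}
  ]
}}

```text
time_s: 21.58
tcp_pos: [0.5374, 0.1921, 0.1504]
eef_rot: [179.9, -0.2, 135.4]
contact_force: [-0.4, 0.6, -3.0]
gripper_width: 0.0361
```

```bash
python3 look.py b6 1
```

```text
21.575 [0.5374 0.1921 0.1504] [179.95  -0.24 135.38] F [-0.41  0.63 -2.96] M [-0.147 -0.122  0.029] 0.036132485189999876
```

View pics/b6.png

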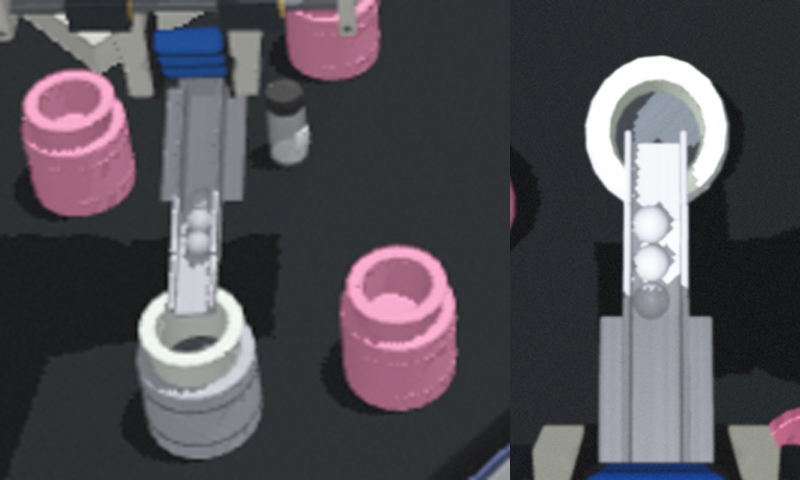

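```bash
python3 th.py 144 .1504 .5374 .1921; python3 -c "
from plant import get_state
print(get_state()['joints'])"
```

```text
theta 27.400301574369934 lip z 73.65246493004328 (neck 75.5)  lip x from jar centre -8.522502465432495
[  39.13709604   14.40044113  -18.58981728   -0.29127029  -57.00278844
 -173.60141453]
```

```bash
python3 - <<'E'
from h import *
from plant import get_state
s=get_state()
print(plan(s,[.5481,.2020,.1477],143.3))
print(plan(s,[.5435,.1965,.1477],139.3))
E
```

```text
[array([-0.7, 14.7,  2.5]), -0.1383]
[array([-1.3,  7.5,  2.5]), -0.0685]
```

>>> {"op": "apply_moves", "data": {
  "commands": [
    {"dp": [-0.8, 2, 2.5], "yaw": -0.02, "grip": 0.2},
    {"dp": [-1.2, 5, 2.6], "yaw": -0.05, "grip": 0.2},
    {"dp": [-1.2, 9, 2.6], "yaw": -0.085, "grip": 0.2},
    {"dp": [-1, 12.5, 2.6], "yaw": -0.12, "grip": 0.2},
    {"dp": [-0.7, 14.7, 2.6], "yaw": -0.14, "grip": 0.2},
    {"dp": [-0.7, 14.7, 2.6], "yaw": -0.14, "grip": 0.2}
  ]
}}

```text
time_s: 22.42
tcp_pos: [0.5482, 0.2021, 0.1475]
eef_rot: [179.9, -0.2, 143.4]
contact_force: [0.6, -0.2, -2.6]
gripper_width: 0.0359
```

```bash
sed -i "s/^if len/print(s['joints'].round(1))\nif len/" look.py; python3 look.py b7 1
```

```text
22.425 [0.5482 0.2021 0.1475] [179.94  -0.24 143.41] F [ 0.58 -0.16 -2.61] M [-0.144 -0.07   0.026] 0.035949102087340826
[  39.2   15.8  -17.1   -0.3  -57.2 -165.7]
```

View pics/b7.png

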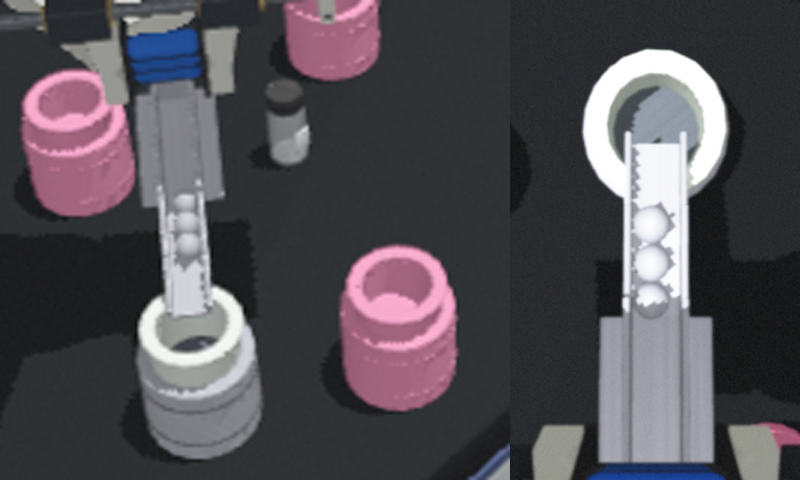

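>>> {"op": "apply_moves", "data": {
  "commands": [
    {"dp": [3, 0, 1.5], "yaw": 0, "grip": 0.2},
    {"dp": [6, 0, 3], "yaw": 0, "grip": 0.2},
    {"dp": [6, 0, 3], "yaw": 0, "grip": 0.2},
    {"dp": [-1, 0, -0.5], "yaw": 0, "grip": 0.2},
    {"dp": [-1, 0, -0.5], "yaw": 0, "grip": 0.2},
    {"dp": [-1, 0, -0.5], "yaw": 0, "grip": 0.2}
  ]
}}

```text
time_s: 23.28
tcp_pos: [0.5492, 0.2013, 0.1482]
eef_rot: [179.9, -0.2, 143.4]
contact_force: [0.2, -0.2, -2.2]
gripper_width: 0.036
```

```bash
python3 look.py b8 1
```

```text
23.275 [0.5492 0.2013 0.1482] [179.92  -0.23 143.37] F [ 0.21 -0.23 -2.18] M [-0.049 -0.059  0.012] 0.03598379389933659
[  39.1   15.8  -17.    -0.3  -57.2 -165.6]
```

View pics/b8.png

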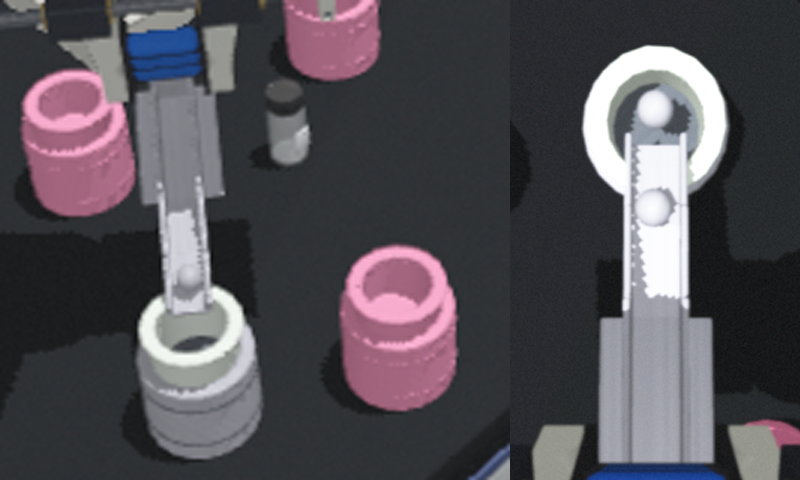

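The shake worked: balls are running into the jar, with one above the mouth opening at (655,108) and one on the spout at (653,208). I'll hold and look again.

>>> {"op": "apply_moves", "data": {
  "commands": [
    {"dp": [0, 0, 0], "yaw": 0, "grip": 0.2},
    {"dp": [0, 0, 0], "yaw": 0, "grip": 0.2},
    {"dp": [0, 0, 0], "yaw": 0, "grip": 0.2},
    {"dp": [0, 0, 0], "yaw": 0, "grip": 0.2}
  ]
}}

```text
time_s: 23.88
tcp_pos: [0.5489, 0.2014, 0.1481]
eef_rot: [179.9, -0.2, 143.4]
contact_force: [0.6, 0.9, -2.2]
gripper_width: 0.0361
```

```bash
python3 look.py b9 1
```

```text
23.875 [0.5489 0.2014 0.1481] [179.94  -0.24 143.4 ] F [ 0.63  0.86 -2.23] M [0.022 0.017 0.001] 0.03609851240590828
[  39.1   15.8  -17.    -0.3  -57.2 -165.6]
```

View pics/b9.png

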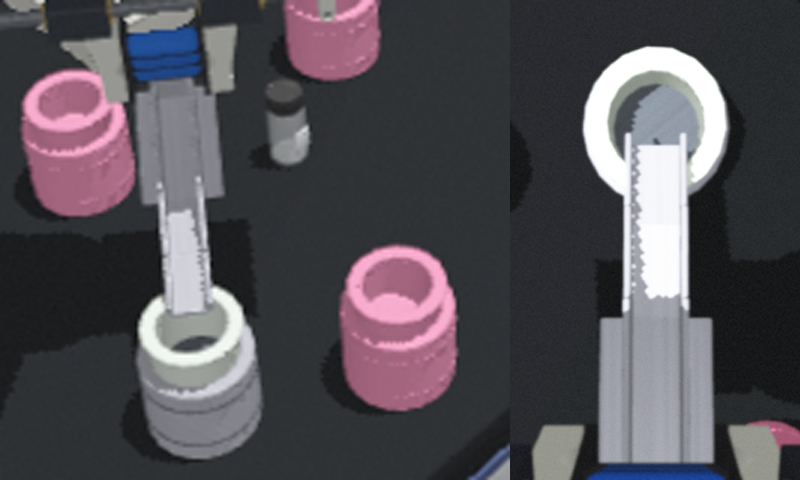

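>>> {"op": "apply_moves", "data": {
  "commands": [
    {"dp": [-2, 0, 2], "yaw": 0, "grip": 0.2},
    {"dp": [-5, 0, 6], "yaw": 0, "grip": 0.2},
    {"dp": [-10.2, 0, 11.5], "yaw": 0, "grip": 0.2},
    {"dp": [-13.5, 0, 16], "yaw": 0, "grip": 0.2},
    {"dp": [-16.7, 0, 20.3], "yaw": 0, "grip": 0.2},
    {"dp": [-19.7, 0, 25], "yaw": 0, "grip": 0.2},
    {"dp": [-22.4, 0, 29.5], "yaw": 0, "grip": 0.2},
    {"dp": [-22.4, 0, 29.5], "yaw": 0, "grip": 0.2}
  ]
}}

```text
time_s: 24.98
tcp_pos: [0.5667, 0.1879, 0.1179]
eef_rot: [180.0, -0.3, 143.4]
contact_force: [0.1, -0.2, -2.3]
gripper_width: 0.0359
```

```bash
python3 look.py c1 1
```

```text
24.975 [0.5667 0.1879 0.1179] [179.99  -0.26 143.37] F [ 0.11 -0.17 -2.34] M [-0.1   -0.082 -0.097] 0.0359446148421802
[  36.9   18.6  -17.4   -0.3  -54.1 -163.4]
```

View pics/c1.png

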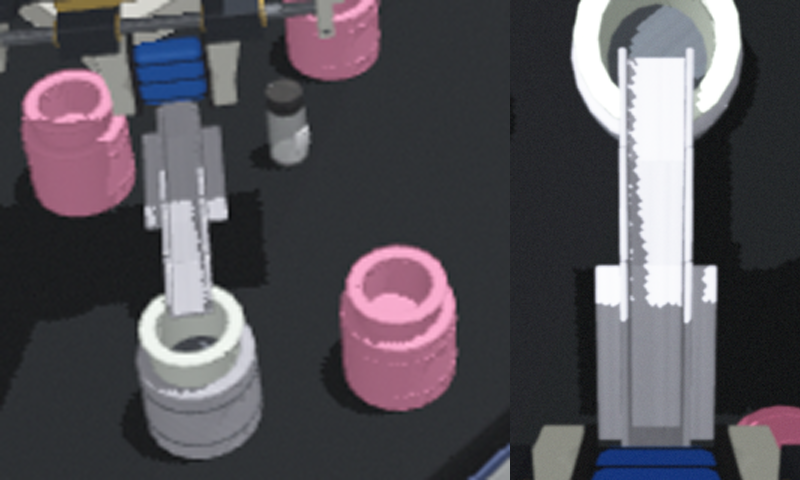

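>>> {"op": "apply_moves", "data": {
  "commands": [
    {"dp": [-2.4, 0, 4.5], "yaw": 0, "grip": 0.2},
    {"dp": [-4.8, 0, 9.8], "yaw": 0, "grip": 0.2},
    {"dp": [-7, 0, 14.5], "yaw": 0, "grip": 0.2},
    {"dp": [-9, 0, 19.5], "yaw": 0, "grip": 0.2},
    {"dp": [-9, 0, 19.8], "yaw": 0, "grip": 0.2},
    {"dp": [-9, 0, 19.8], "yaw": 0, "grip": 0.2}
  ]
}}

```text
time_s: 25.82
tcp_pos: [0.5738, 0.1828, 0.0984]
eef_rot: [180.0, -0.3, 143.4]
contact_force: [-0.1, 0.2, -1.3]
gripper_width: 0.0356
```

```bash
python3 look.py c2 1
```

```text
25.825 [0.5738 0.1828 0.0984] [179.97  -0.26 143.39] F [-0.12  0.2  -1.35] M [-0.185 -0.1    0.017] 0.0355524492607351
[  36.1   20.2  -17.9   -0.3  -51.9 -162.5]
```

View pics/c2.png

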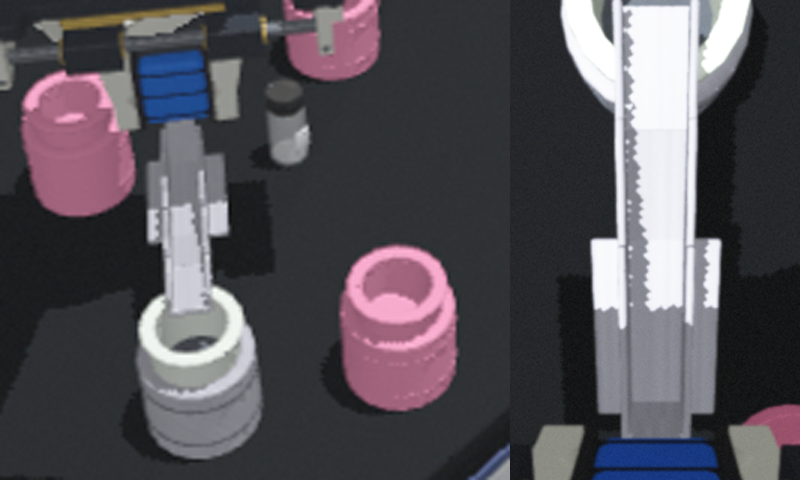

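```bash
python3 - <<'E'
from th import *
def fit(r):
    P=[[91,0,15],[25,0,3],[-41,0,3]]
    def f(p):
        q=tool(p[2],P)+[p[0],0,p[1]]
        return wproj(s2,c,q/1e3)[:,1]-r
    o=least_squares(f,[0,0,0]);return o.x,o.fun
print(rows(0,[[91,0,15],[25,0,3],[-41,0,3]]))
print(fit([11/1.5,246/1.5,425/1.5]))
print(fit([6/1.5,240/1.5,413/1.5]))
E
```

```text
[[322.32475215   8.3567008 ]
 [322.36877679 163.91445662]
 [322.37822288 283.5061684 ]]
(array([-0.71033476,  0.04326109, -0.90194008]), array([-3.22534000e-10, -2.66140887e-10, -9.66281277e-10]))
(array([-2.07791247, -6.36321521, -4.6228685 ]), array([ 1.50519597e-11, -2.08046913e-11,  5.11590770e-13]))
```

>>> {"op": "apply_moves", "data": {
  "commands": [
    {"dp": [0.8, 0, -2.2], "yaw": 0, "grip": 0.2},
    {"dp": [1.5, 0, -4.5], "yaw": 0, "grip": 0.2},
    {"dp": [2.2, 0, -6.8], "yaw": 0, "grip": 0.2},
    {"dp": [2.2, 0, -6.8], "yaw": 0, "grip": 0.2}
  ]
}}

```text
time_s: 26.42
tcp_pos: [0.5724, 0.1843, 0.1058]
eef_rot: [179.9, -0.2, 143.4]
contact_force: [0.0, -0.9, -1.3]
gripper_width: 0.036
```

```bash
python3 look.py c3 1
```

```text
26.425 [0.5724 0.1843 0.1058] [179.91  -0.22 143.4 ] F [ 0.03 -0.92 -1.3 ] M [-0.166 -0.016 -0.006] 0.036020244141406796
[  36.3   19.6  -17.7   -0.3  -52.7 -162.7]
```

View pics/c3.png

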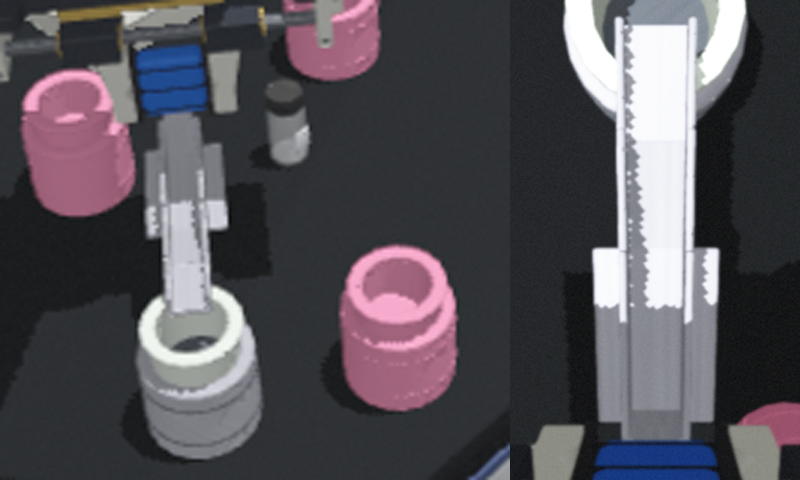

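```bash
cat > fit.py <<'E'
from th import *
r=np.array([float(a) for a in sys.argv[1:4]])/1.5
P=[[91,0,15],[25,0,3],[-41,0,3]]
f=lambda p:wproj(s2,c,(tool(p[2],P)+[p[0],0,p[1]])/1e3)[:,1]-r
o=least_squares(f,[0,0,0]).x-[-.7,0,-.9];print('dx,dz,theta vs level',o.round(2))
print('lip rel tcp',(tool(o[2],[[90,0,10.5]])+[o[0],0,o[1]]).round(1), 'plate front/rear bottom z rel tcp',(tool(o[2],[[25,0,0],[-41,0,0]])+[0,0,o[1]])[:,2].round(1))
E
python3 fit.py 25 249 421
```

```text
dx,dz,theta vs level [-2.35 -7.5  -0.55]
lip rel tcp [[123.2   0.  -30.3]] plate front/rear bottom z rel tcp [-41.4 -42.1]
```

>>> {"op": "apply_moves", "data": {
  "commands": [
    {"dp": [0, 0, 0], "yaw": 0, "grip": 0.2},
    {"dp": [0, 0, 0], "yaw": 0, "grip": 0.2},
    {"dp": [0, 0, 0], "yaw": 0, "grip": 0.2},
    {"dp": [0, 0, -3], "yaw": 0, "grip": 0.2},
    {"dp": [0, 0, -8], "yaw": 0, "grip": 0.2},
    {"dp": [0, 0, -16], "yaw": 0, "grip": 0.2},
    {"dp": [0, 0, -30], "yaw": 0, "grip": 0.2},
    {"dp": [0, 0, -48], "yaw": 0, "grip": 0.2},
    {"dp": [0, 0, -64], "yaw": 0, "grip": 0.2},
    {"dp": [0, 0, -75], "yaw": 0, "grip": 0.2},
    {"dp": [0, 0, -80], "yaw": 0, "grip": 0.2},
    {"dp": [0, 0, -80], "yaw": 0, "grip": 0.2}
  ],
  "newtons": 60
}}

```text
time_s: 28.02
tcp_pos: [0.5725, 0.1839, 0.1855]
eef_rot: [179.9, -0.2, 143.4]
contact_force: [-0.6, 0.3, -2.6]
gripper_width: 0.0356
```

```bash
python3 look.py c4 1; python3 -c "
from plant import capture
import cv2
cv2.imwrite('pics/sc4.png',capture('scene')['color'][:,:,::-1])"
```

```text
28.025 [0.5725 0.1839 0.1855] [179.92  -0.24 143.39] F [-0.57  0.28 -2.63] M [-0.163 -0.103 -0.048] 0.035557205025332744
[  36.2   15.4  -12.1   -0.3  -62.5 -162.7]
```

View pics/c4.png

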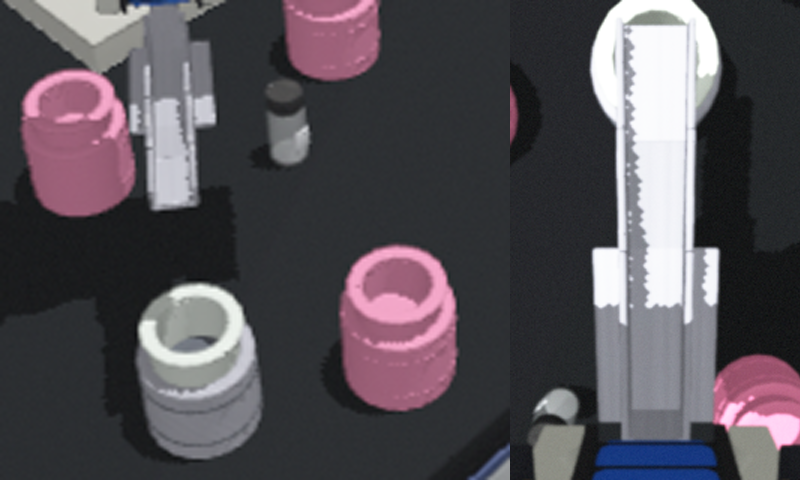

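View pics/sc4.png

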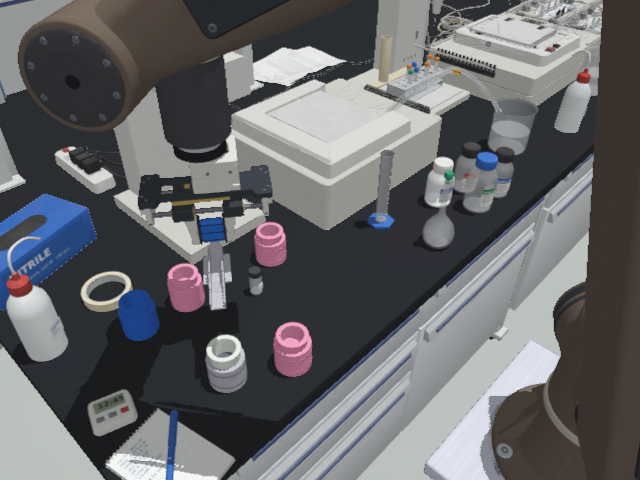

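```bash
python3 - <<'E'
from h import *
from plant import get_state
s=get_state()
print(plan(s,[.513,-.06,.1855],-167))
E
```

```text
[array([ -97.8, -230.9,   -1.2]), -0.8659]
```

>>> {"op": "apply_moves", "data": {
  "commands": [
    {"dp": [-4, -10, 0], "yaw": -0.03, "grip": 0.2},
    {"dp": [-13, -30, 0], "yaw": -0.11, "grip": 0.2},
    {"dp": [-24, -56, 0], "yaw": -0.21, "grip": 0.2},
    {"dp": [-35, -83, 0], "yaw": -0.31, "grip": 0.2},
    {"dp": [-47, -110, 0], "yaw": -0.41, "grip": 0.2},
    {"dp": [-58, -137, 0], "yaw": -0.51, "grip": 0.2},
    {"dp": [-70, -164, 0], "yaw": -0.61, "grip": 0.2},
    {"dp": [-81, -190, 0], "yaw": -0.71, "grip": 0.2},
    {"dp": [-91, -214, 0], "yaw": -0.8, "grip": 0.2},
    {"dp": [-98, -231, 0], "yaw": -0.866, "grip": 0.2},
    {"dp": [-98, -231, 0], "yaw": -0.866, "grip": 0.2},
    {"dp": [-98, -231, 0], "yaw": -0.866, "grip": 0.2}
  ]
}}

```text
time_s: 29.68
tcp_pos: [0.5135, -0.0598, 0.1846]
eef_rot: [179.8, -0.1, -167.1]
contact_force: [0.2, 0.2, -1.0]
gripper_width: 0.0358
```

```bash
python3 look.py d1; python3 -c "
from plant import capture
import cv2
t=capture('top')['color'][:,:,::-1]
cv2.imwrite('pics/td1.png',cv2.resize(t[140:320,110:430],None,fx=2.5,fy=2.5,interpolation=cv2.INTER_CUBIC))
cv2.imwrite('pics/wd1.png',capture('wrist')['color'][:,:,::-1])"
```

```text
29.675 [ 0.5135 -0.0598  0.1846] [ 1.7977e+02 -1.2000e-01 -1.6706e+02] F [ 0.16  0.18 -0.95] M [ 0.045 -0.148 -0.04 ] 0.03577494340714599
[ 15.    7.7 -22.3  -0.3 -60.1 -91.9]
```

View pics/td1.png

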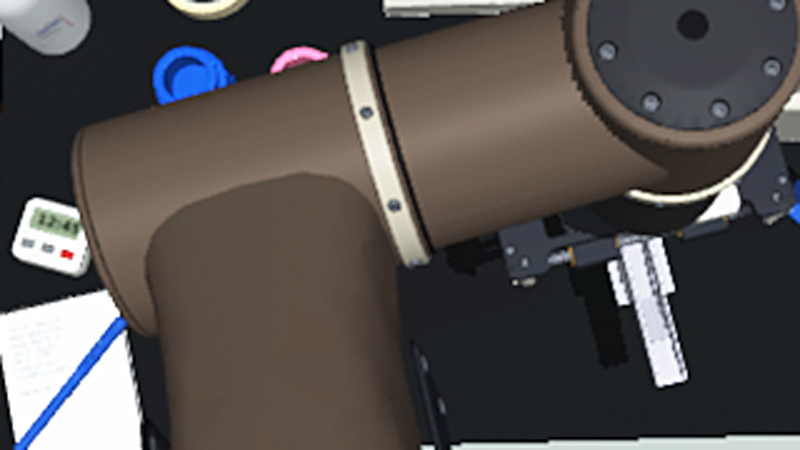

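View pics/wd1.png

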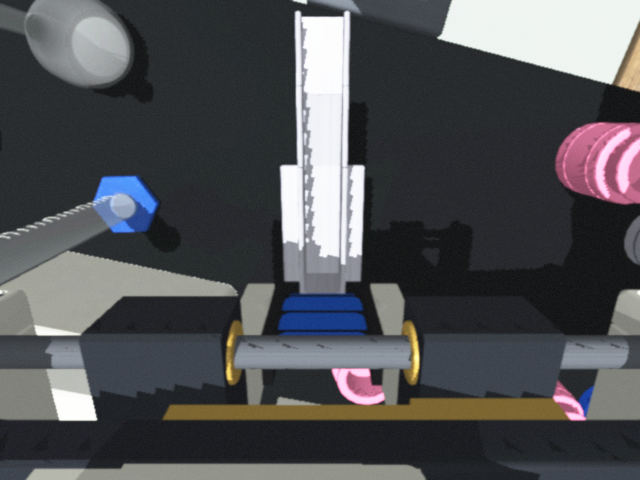

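>>> {"op": "apply_moves", "data": {
  "commands": [
    {"dp": [0, 0, 10], "yaw": 0, "grip": 0.2},
    {"dp": [0, 0, 30], "yaw": 0, "grip": 0.2},
    {"dp": [0, 0, 55], "yaw": 0, "grip": 0.2},
    {"dp": [0, 0, 80], "yaw": 0, "grip": 0.2},
    {"dp": [0, 0, 105], "yaw": 0, "grip": 0.2},
    {"dp": [0, 0, 122], "yaw": 0, "grip": 0.2},
    {"dp": [0, 0, 132], "yaw": 0, "grip": 0.2},
    {"dp": [0, 0, 137], "yaw": 0, "grip": 0.2},
    {"dp": [0, 0, 137], "yaw": 0, "grip": 0.2},
    {"dp": [0, 0, 137], "yaw": 0, "grip": 0.2}
  ]
}}

```text
time_s: 31.02
tcp_pos: [0.5135, -0.0595, 0.0484]
eef_rot: [179.8, -0.0, -167.0]
contact_force: [-0.4, -0.2, -2.3]
gripper_width: 0.0356
```

>>> {"op": "apply_moves", "data": {
  "commands": [
    {"dp": [0, 0, 1.5], "yaw": 0, "grip": 0.2},
    {"dp": [0, 0, 3], "yaw": 0, "grip": 0.2},
    {"dp": [0, 0, 3], "yaw": 0, "grip": 0.2}
  ]
}}

```text
time_s: 31.4
tcp_pos: [0.513, -0.0596, 0.0447]
eef_rot: [179.8, -0.1, -167.0]
contact_force: [0.1, -0.2, -1.8]
gripper_width: 0.0357
```

>>> {"op": "apply_moves", "data": {
  "commands": [
    {"dp": [0, 0, 1], "yaw": 0, "grip": 0.2},
    {"dp": [0, 0, 1], "yaw": 0, "grip": 0.2}
  ]
}}

```text
time_s: 31.65
tcp_pos: [0.513, -0.0596, 0.0437]
eef_rot: [179.8, -0.1, -167.0]
contact_force: [-0.5, -0.6, -1.8]
gripper_width: 0.0359
```

>>> {"op": "apply_moves", "data": {
  "commands": [
    {"dp": [0, 0, 1], "yaw": 0, "grip": 0.2},
    {"dp": [0, 0, 1], "yaw": 0, "grip": 0.2}
  ]
}}

```text
time_s: 31.9
tcp_pos: [0.513, -0.0596, 0.0427]
eef_rot: [179.8, -0.1, -167.0]
contact_force: [-0.1, 0.2, -2.4]
gripper_width: 0.0357
```

>>> {"op": "apply_moves", "data": {
  "commands": [
    {"dp": [0, 0, 1], "yaw": 0, "grip": 0.2},
    {"dp": [0, 0, 1], "yaw": 0, "grip": 0.2}
  ]
}}

```text
time_s: 32.15
tcp_pos: [0.5131, -0.0595, 0.0419]
eef_rot: [179.8, -0.1, -167.0]
contact_force: [-0.8, 0.3, -1.8]
gripper_width: 0.0357
```

>>> {"op": "apply_moves", "data": {
  "commands": [
    {"dp": [0, 0, 0.7], "yaw": 0, "grip": 0.2},
    {"dp": [0, 0, 0.7], "yaw": 0, "grip": 0.2}
  ]
}}

```text
time_s: 32.4
tcp_pos: [0.5133, -0.0595, 0.0417]
eef_rot: [179.8, -0.1, -167.0]
contact_force: [-0.6, 0.5, 6.2]
gripper_width: 0.0357
```

>>> {"op": "apply_moves", "data": {
  "commands": [
    {"dp": [0, 0, -0.3], "yaw": 0, "grip": 0.2},
    {"dp": [0, 0, -0.3], "yaw": 0, "grip": 0.2},
    {"dp": [0, 0, -0.3], "yaw": 0, "grip": 0.2},
    {"dp": [0, 0, -0.3], "yaw": 0, "grip": 0.45},
    {"dp": [0, 0, -0.3], "yaw": 0, "grip": 0.6},
    {"dp": [0, 0, -0.3], "yaw": 0, "grip": 0.85},
    {"dp": [0, 0, -0.3], "yaw": 0, "grip": 0.85},
    {"dp": [0, 0, -0.3], "yaw": 0, "grip": 0.85}
  ],
  "newtons": 3
}}

```text
time_s: 33.4
tcp_pos: [0.513, -0.0596, 0.0414]
eef_rot: [179.8, -0.1, -167.0]
contact_force: [-0.6, 0.5, 0.3]
gripper_width: 0.0721
```

>>> {"op": "apply_moves", "data": {
  "commands": [
    {"dp": [0, 0, -10], "yaw": 0, "grip": 0.85},
    {"dp": [0, 0, -30], "yaw": 0, "grip": 0.85},
    {"dp": [0, 0, -60], "yaw": 0, "grip": 0.85},
    {"dp": [0, 0, -100], "yaw": 0, "grip": 0.85},
    {"dp": [0, 0, -140], "yaw": 0, "grip": 0.85},
    {"dp": [0, 0, -180], "yaw": 0, "grip": 0.85},
    {"dp": [0, 0, -200], "yaw": 0, "grip": 0.85},
    {"dp": [0, 0, -200], "yaw": 0, "grip": 0.85}
  ]
}}

```text
time_s: 34.4
tcp_pos: [0.5144, -0.0602, 0.2439]
eef_rot: [179.8, 0.1, -167.0]
contact_force: [0.5, -0.3, -0.9]
gripper_width: 0.0747
```

```bash
python3 look.py e1; python3 -c "
from plant import capture
import cv2
cv2.imwrite('pics/we1.png',capture('wrist')['color'][:,:,::-1])
cv2.imwrite('pics/se1.png',capture('scene')['color'][:,:,::-1])"
```

```text
34.4 [ 0.5144 -0.0602  0.2439] [ 1.7979e+02  1.4000e-01 -1.6698e+02] F [ 0.5  -0.34 -0.93] M [ 0.096 -0.025  0.028] 0.07465737861695956
[ 14.9   4.9 -17.3  -0.2 -67.6 -91.8]
```

View pics/we1.png

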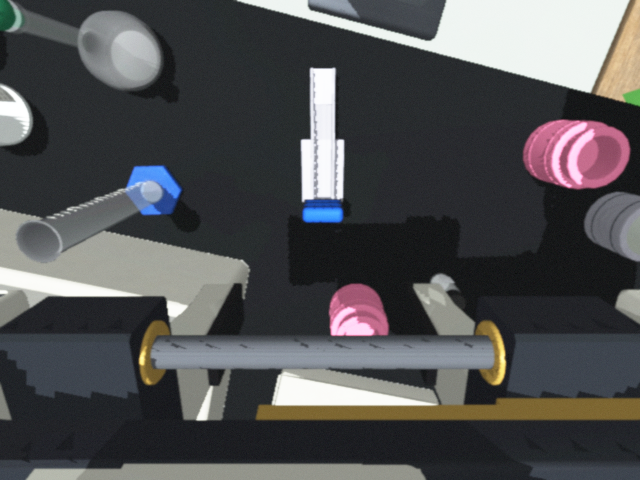

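View pics/se1.png

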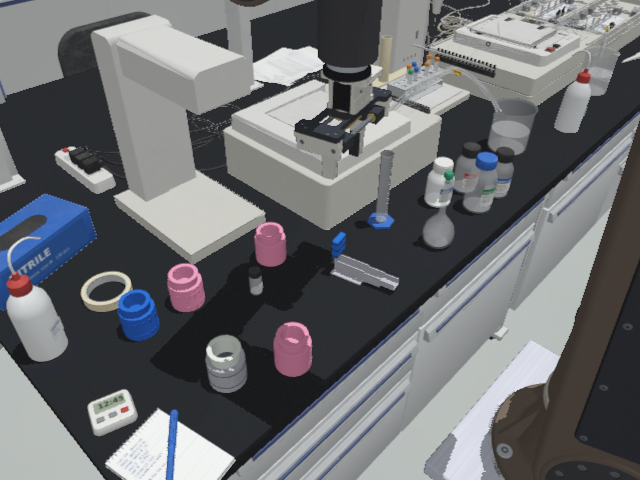

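```bash
python3 - <<'E'
from plant import capture,get_state
import cv2,numpy as np
from h import *
t=capture('top')['color'][:,:,::-1]
cv2.imwrite('pics/te1.png',cv2.resize(t[140:320,150:430],None,fx=2.8,fy=2.8,interpolation=cv2.INTER_CUBIC))
print(plan(get_state(),[.555,.283,.244],-167))
E
```

```text
[array([-118.2,  325. ,   -2.1]), 0.0001]
```

View pics/te1.png

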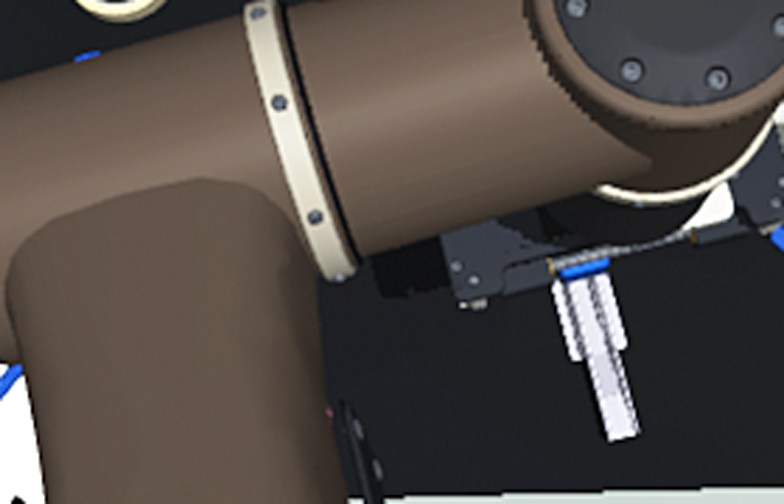

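The arm hides the jar from the top camera, so I'll look into it with the wrist camera.

>>> {"op": "apply_moves", "data": {
  "commands": [
    {"dp": [-12, 30, -2], "yaw": 0, "grip": 0.85},
    {"dp": [-30, 80, -10], "yaw": 0, "grip": 0.85},
    {"dp": [-48, 130, -10], "yaw": 0, "grip": 0.85},
    {"dp": [-66, 180, -10], "yaw": 0, "grip": 0.85},
    {"dp": [-84, 230, -10], "yaw": 0, "grip": 0.85},
    {"dp": [-102, 280, -10], "yaw": 0, "grip": 0.85},
    {"dp": [-118, 325, -10], "yaw": 0, "grip": 0.85},
    {"dp": [-118, 325, -10], "yaw": 0, "grip": 0.85},
    {"dp": [-118, 325, -10], "yaw": 0, "grip": 0.85},
    {"dp": [-118, 325, -10], "yaw": 0, "grip": 0.85}
  ]
}}

```text
time_s: 35.8
tcp_pos: [0.5552, 0.282, 0.2522]
eef_rot: [179.8, -0.1, -167.0]
contact_force: [0.6, 0.1, 1.4]
gripper_width: 0.0746
```

```bash
python3 look.py f1; python3 -c "
from plant import capture
import cv2
cv2.imwrite('pics/wf1.png',capture('wrist')['color'][:,:,::-1])"
```

```text
35.8 [0.5552 0.282  0.2522] [ 1.7980e+02 -1.4000e-01 -1.6703e+02] F [0.65 0.09 1.38] M [-0.007 -0.045  0.039] 0.07462811925107124
[  44.7   14.9   -3.9   -0.3  -71.2 -121.7]
```

View pics/wf1.png

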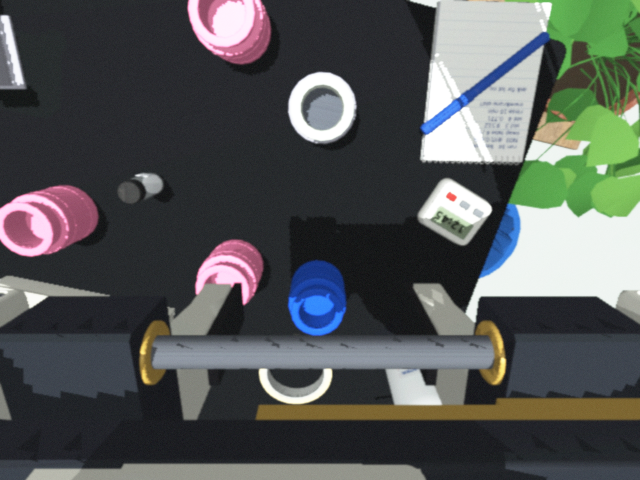

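```bash
python3 - <<'E'
from plant import capture
import cv2,numpy as np
t=capture('top')['color'][:,:,::-1];s=capture('scene')['color'][:,:,::-1];w=cv2.imread('pics/wf1.png')
z=lambda im,x,y,w=60,h=60:cv2.resize(im[y:y+h,x:x+w],(380,380),interpolation=cv2.INTER_CUBIC)
cv2.imwrite('pics/zf.png',np.hstack([z(w,285,65,80,80),z(s,195,330,70,70)]))
cv2.imwrite('pics/tf.png',t)
E
```

```text
(no output)
```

View pics/zf.png

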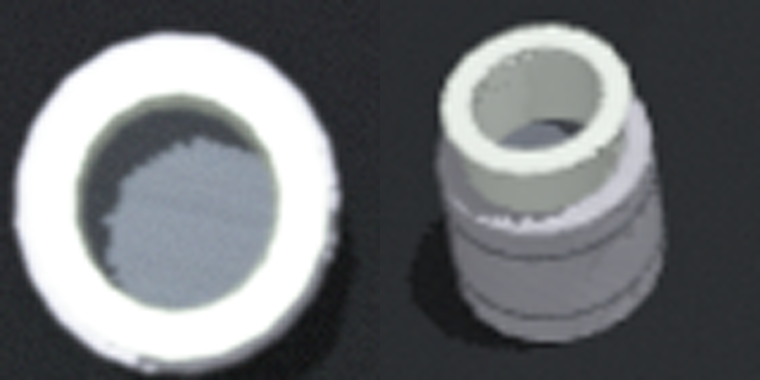

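View pics/tf.png

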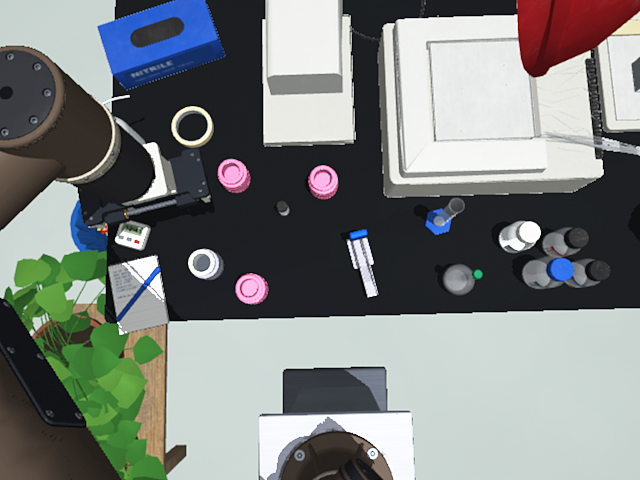

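```bash
python3 - <<'E'
from plant import get_state
from h import *
print(plan(get_state(),[.611,.135,.25],-167))
E
```

```text
[array([ -21.1, -155.8,    2.1]), -0.0008]
```

>>> {"op": "apply_moves", "data": {
  "commands": [
    {"dp": [-4, -20, 0], "yaw": 0, "grip": 0.85},
    {"dp": [-10, -60, 0], "yaw": 0, "grip": 0.85},
    {"dp": [-16, -110, 0], "yaw": 0, "grip": 0.85},
    {"dp": [-21, -145, 0], "yaw": 0, "grip": 0.85},
    {"dp": [-21, -156, 0], "yaw": 0, "grip": 0.85},
    {"dp": [-21, -156, 0], "yaw": 0, "grip": 0.85},
    {"dp": [-21, -156, 0], "yaw": 0, "grip": 0.85}
  ]
}}

```text
time_s: 36.83
tcp_pos: [0.6108, 0.1362, 0.2519]
eef_rot: [179.8, -0.1, -167.0]
contact_force: [0.3, -0.0, -0.5]
gripper_width: 0.0746
```

```bash
python3 look.py f2; python3 -c "
from plant import capture
import cv2
cv2.imwrite('pics/wf2.png',capture('wrist')['color'][:,:,::-1])"
```

```text
36.825 [0.6108 0.1362 0.2519] [ 1.7977e+02 -9.0000e-02 -1.6697e+02] F [ 0.31 -0.02 -0.5 ] M [-0.018  0.001 -0.049] 0.07456063535126713
[  30.3   15.2   -3.5   -0.3  -71.3 -107.1]
```

View pics/wf2.png

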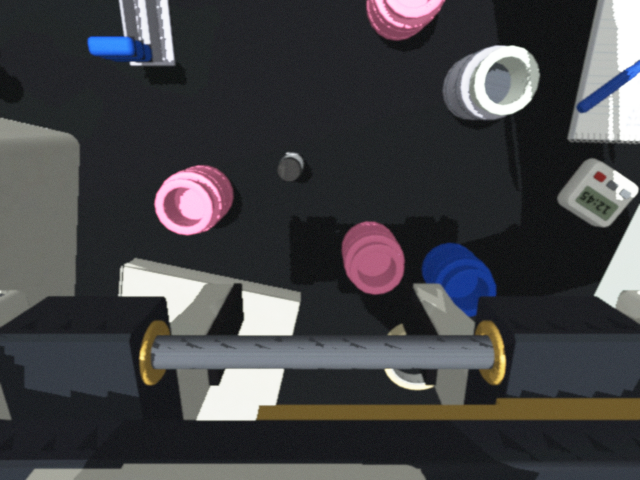

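```bash
python3 -c "
import cv2,numpy as np
w=cv2.imread('pics/wf2.png')[35:125,440:545]
w=cv2.convertScaleAbs(w,alpha=1.3,beta=10)
cv2.imwrite('pics/zf2.png',cv2.resize(w,None,fx=6,fy=6,interpolation=cv2.INTER_CUBIC))"
```

```text
(no output)
```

View pics/zf2.png

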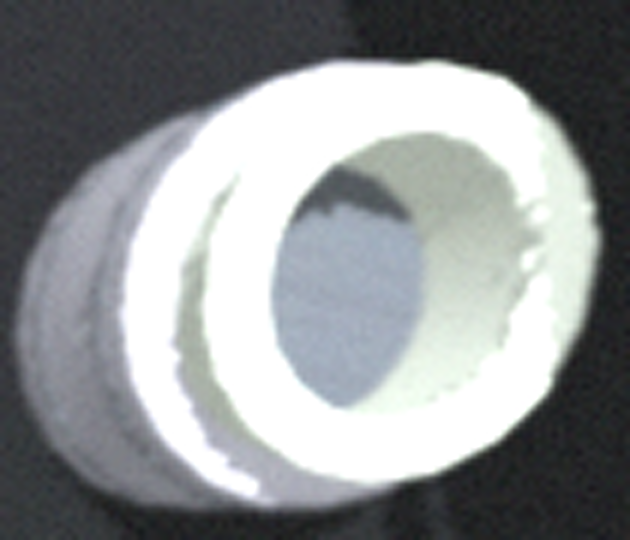

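```bash
python3 - <<'E'
from plant import get_state
from h import *
print(plan(get_state(),[.545,.42,.25],-167))
E
```

```text
[array([-1.00e-01,  2.91e+02,  3.00e+00]), 0.0012]
```

>>> {"op": "apply_moves", "data": {
  "commands": [
    {"dp": [0, 20, 0], "yaw": 0, "grip": 0.85},
    {"dp": [0, 65, 0], "yaw": 0, "grip": 0.85},
    {"dp": [0, 115, 0], "yaw": 0, "grip": 0.85},
    {"dp": [0, 165, 0], "yaw": 0, "grip": 0.85},
    {"dp": [0, 215, 0], "yaw": 0, "grip": 0.85},
    {"dp": [0, 260, 0], "yaw": 0, "grip": 0.85},
    {"dp": [0, 285, 0], "yaw": 0, "grip": 0.85},
    {"dp": [0, 290, 0], "yaw": 0, "grip": 0.85},
    {"dp": [0, 290, 0], "yaw": 0, "grip": 0.85}
  ]
}}

```text
time_s: 38.0
tcp_pos: [0.5453, 0.4185, 0.2527]
eef_rot: [179.8, -0.1, -166.9]
contact_force: [0.8, -0.3, -0.3]
gripper_width: 0.0747
```

```bash
python3 look.py f3; python3 -c "
from plant import capture
import cv2
w=capture('wrist')['color'][:,:,::-1]
cv2.imwrite('pics/wf3.png',w)
cv2.imwrite('pics/zf3.png',cv2.resize(cv2.convertScaleAbs(w[20:170,60:240],alpha=1.3,beta=10),None,fx=4,fy=4,interpolation=cv2.INTER_CUBIC))"
```

```text
38.0 [0.5453 0.4185 0.2527] [ 1.7980e+02 -1.3000e-01 -1.6694e+02] F [ 0.82 -0.31 -0.29] M [-0.065 -0.048  0.06 ] 0.07469914303259068
[  53.6   21.     4.8   -0.2  -73.8 -130.4]
```

View pics/zf3.png

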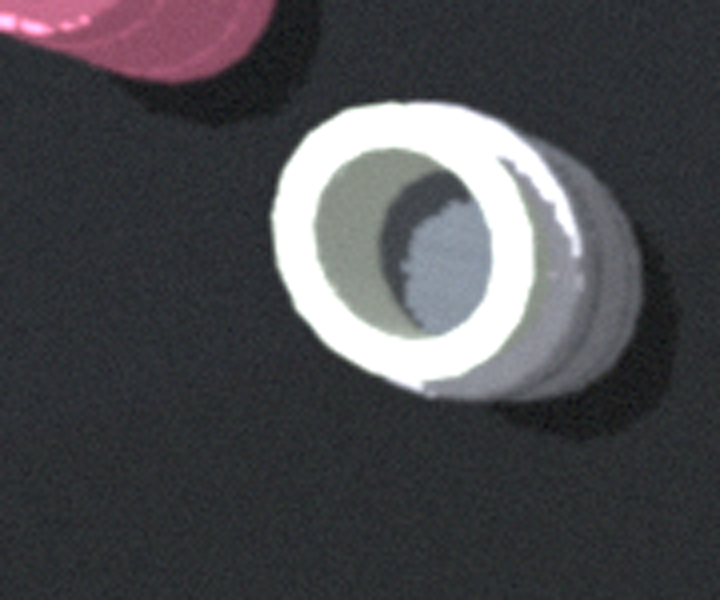

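```bash
python3 -c "
import cv2,numpy as np
o=[]
for n in ['b7','b8','b9']:
    im=cv2.imread(f'pics/{n}.png')[40:250,570:740]
    o.append(cv2.convertScaleAbs(cv2.resize(im,(260,321)),alpha=1.2,beta=20))
w=cv2.imread('pics/wf1.png')[65:145,285:365]
w=cv2.convertScaleAbs(cv2.resize(w,(260,260),interpolation=cv2.INTER_CUBIC),alpha=1.6,beta=-20)
w=np.vstack([w,np.zeros((61,260,3),np.uint8)])
cv2.imwrite('pics/cmp.png',np.vstack([np.hstack(o[:2]+[o[2]]),]))
cv2.imwrite('pics/cmp2.png',cv2.resize(w,(520,642))[:520])
"
```

```text
(no output)
```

View pics/cmp.png

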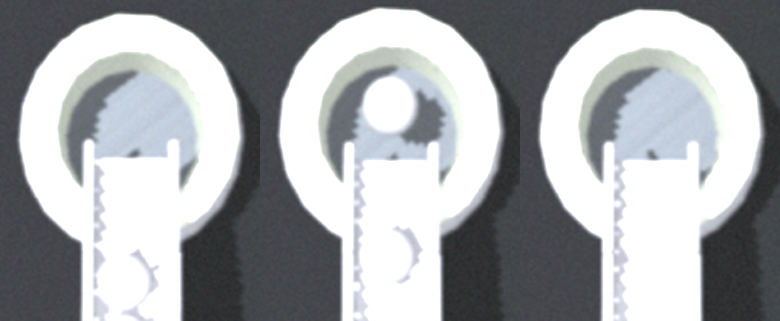

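View pics/cmp2.png

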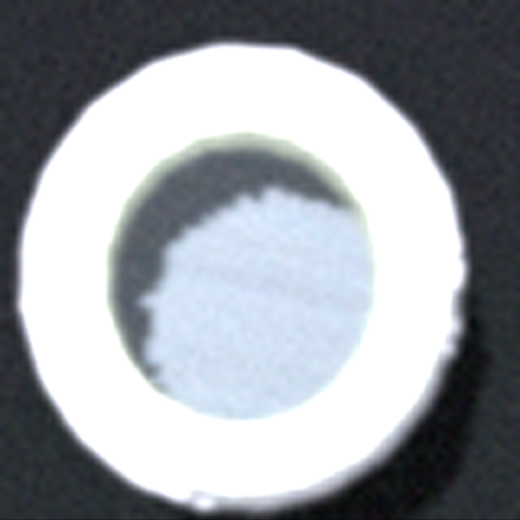

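```bash
python3 -c "
import cv2,numpy as np
o=[]
for n,(x,y,w) in {'wf1':(298,80,50),'wf2':(478,48,50),'wf3':(135,50,55)}.items():
    im=cv2.imread(f'pics/{n}.png')[y:y+w,x:x+w].astype(float)
    g=np.clip((im-20)/(150-20),0,1)**.6*255
    o.append(cv2.resize(g.astype(np.uint8),(260,260),interpolation=cv2.INTER_CUBIC))
cv2.imwrite('pics/cmp3.png',np.hstack(o))
"
```

```text
(no output)
```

View pics/cmp3.png

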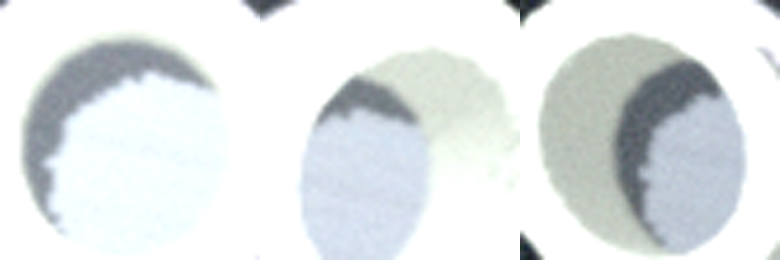

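View pics/wf3.png

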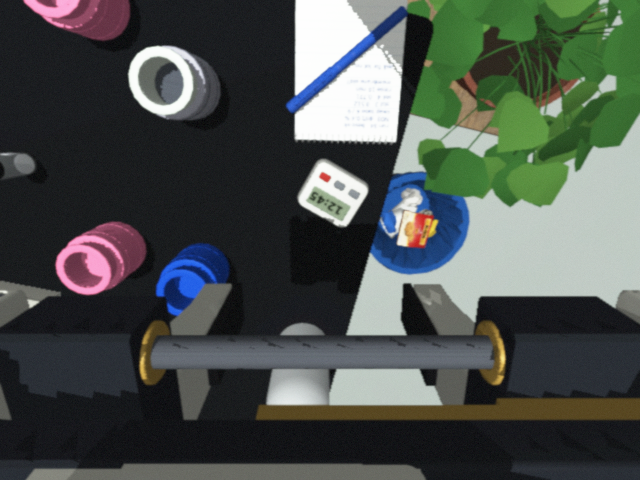

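```bash
python3 - <<'E'
from h import *
import pickle
_,c=pickle.load(open('w7.pkl','rb'))
A={'tcp_pos':np.array([.5552,.2820,.2522]),'eef_rot':np.array([179.8,-.14,-167.03])}
B={'tcp_pos':np.array([.5453,.4185,.2527]),'eef_rot':np.array([179.8,-.13,-166.94])}
for a,b in (((306.7,110),(160.4,87)),((326.8,93.8),(175.2,70))):
    r=least_squares(lambda X:np.r_[wproj(A,c,X)[0]-a,wproj(B,c,X)[0]-b],[.467,.262,.03]);print(r.x.round(4),r.fun.round(1))
# neck ring checks: centre rays at z=.0755
print(wray(A,c,(322,107),.0755),wray(B,c,(163,82),.0755))
# where would balls r=20 appear in A
for k in range(0,360,60):
    print(k,wproj(A,c,[.467+.02*np.cos(np.radians(k)),.2625+.02*np.sin(np.radians(k)),.013])[0].round(1))
print(wproj(A,c,[.467,.2625,.0755]),wproj(A,c,[.467,.2625,.006]))
E
```

```text
[0.472  0.2482 0.0402] [-0.1  0.6  0.1 -0.6]
[0.4545 0.2634 0.0493] [-0.1  0.8  0.1 -0.8]
[[0.4665385  0.26172994 0.0755    ]] [[0.46741855 0.26424953 0.0755    ]]
0 [318.2 129.3]
60 [336.9 123.4]
120 [341.6 103.1]
180 [327.1  88.6]
240 [307.9  94.9]
300 [303.7 115.4]
[[322.76027252 107.77319381]] [[322.53119204 109.42857718]]
```

```bash
python3 -c "
from plant import get_state,close_job
s=get_state();print(s['time_s'],abs(s['qd']).max())
print(close_job())"
```

```text
38.05 0.9248470723762684
the job is handed in; nothing more can be done
None
```

I carried out the whole job and handed it in at 38 s. I could not see the three balls inside the jar, so their being there is inferred.

**What I did**
- I gripped the pan by its blue grip, carried it level, and felt the neck with the spout. The neck's top is about 75.5 mm above the worktop, and the wrist force reached about 7 N before I eased it.
- With the grip force down to 3–4 N, I raised the grip so the pan turned between the pads about the lip. A short jerk at about 27° set the balls running.
- I levelled the pan in the mouth, gripped it firmly again, lifted it out, set it down flat near where it had stood, and let go.

**What went wrong on the way**
- **Lip out of the mouth:** At about 21° the turning stuck and the lip rose about 2.6 mm above the neck's top, by the picture estimate. I lowered it back in before any ball had left the pan.
- **False start:** My first attempt to tilt, with an 8 N grip, appeared to lift the level lip up to about 5 mm off the neck before I set it back.
- **Less tilt than described:** The pan reached only about 27–28°, not 40°. All three balls still left it.
- **Joint limit:** The last joint came within 0.1° of the end of its range, so I turned the pan 8° about the jar to back off.
- **Slip in the grip:** The pan slipped about 7 mm down in the fingers. I raised the grip to match before lifting out; it was level to about 0.6°.

**Last checks**
- The pan is empty and flat on the worktop, clear of the jar.
- The jar is where it was, to within about 2 mm, and the vial, flask and cylinder look untouched.
- No ball shows on the worktop in any view.
- One picture shows a ball going through the mouth and another on the spout. Afterwards none was visible: a grey disc about 40–50 mm up inside the neck seems to hide the bottom.

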